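# Ready the folding hub stand and hold it upright

## Task

Two like foot caps stand on the worktop: take the one that stands on its wide flange (leave the upside-down one alone), set it flange down and fully home in the round pocket in the base of the hub stand, and let go of it. Then flip the stand's folded kickstand over the top until it drops fully down against its stop. Last, raise the leaning frame to upright by its top bar and finish while still holding it there, since its spring tips it back if let go; leave the bolt and the collet beside the stand where they are.

Things in the scene. Friction and masses are not known exactly. Their poses are not given: they have to be found in the camera images.
- stand: Hub stand, fixed to the worktop: grey base plate 130 x 240 x 14 mm. Origin on the worktop, under the frame's hinge line; x runs along the hinge line, y from the hinge towards the pocket, z up; the plate reaches 110 mm to -y and 130 mm to +y. The hinge line lies 30 mm above the origin, between two lugs. The frame leans to -y at rest, on two rubber-tipped posts.
- pocket (a point): Centre of the floor of the round pocket in the base plate, 85 mm to +y of the hinge line and 6 mm above the worktop; pocket 50 mm across, with a small chamfer, 8 mm deep (the top of the plate is 14 mm above the worktop). Axes as the stand's.
- frame (a joint): Tip of the frame about the hinge line: 0 = at rest, leaning 0.50 rad to -y; grows as it is raised; 0.50 = upright; 0.62 = limit (with the kickstand down its foot meets the cap at about 0.54). The frame has two flat side bars, 64 mm clear between them, with a spool-like hub and, at the top, a round bar; about 0.8 kg. A coil spring on the hinge pin tips it back to 0 from anywhere, upright and beyond: about 3.5 N at the top bar when upright.
- top_bar (a point): Centre of the frame's round top bar (16 mm thick, along the stand's x, free for 64 mm between the side bars), 200 mm from the hinge line; it moves on a circle about the hinge line. When the frame is upright it is right above the hinge line, 230 mm above the worktop. The round bar can turn between gripper pads that close along the stand's y.
- kickstand (a joint): Swing of the kickstand on the frame: 0 = folded, pointing up along the frame past its top bar; 2.64 = fully down on its stop. Its pivot lies on the frame, 135 mm from the hinge line along the frame and 22 mm to the pocket's side. With the frame at rest, gravity keeps it folded until about 0.50 (leg plumb, over centre), after which it falls by itself, away from the frame towards the pocket's side, down to the stop.
- kick_foot (a point): Centre of the kickstand's foot, a round rubber crossbar 12 mm thick and 44 mm long along the stand's x, at the end of the 132 mm leg (round, 10 mm). Folded at rest it is about 275 mm above the worktop, clear above the frame's top bar and 109 mm to -y of the hinge line; it swings on a 132 mm circle, at most 291 mm above the worktop, reached 45 mm to -y of the hinge line.
- cap_mid (a point): Plain metal foot cap standing on its flange; point at its centre, 17 mm above its underside; z up. Flange 42 mm across and 6 mm thick at the bottom, barrel 28 mm across above it, 34 mm high in all; 80 g. Its free end has a small dark ring.
- spare_cap_mid (a point): The other, like foot cap, standing upside down (flange on top, barrel below); point at its centre, 17 mm above the worktop. Not to be moved.
- bolt: Bystander: bolt, 15 x 32 x 13 mm, lying in front. Not to be moved.
- collet: Bystander: collet, 26 mm across and 37 mm high, standing behind the stand. Not to be moved.
There are look-alikes about, which are no part of the job. Leave any brown or yellow look-alike of the part that bears cap_mid alone.

How it is judged:
By the outcome, as a careful person would: the job done as asked, in the order asked, and still so for the second after the job is handed in, while the arm keeps its last pose, push and grip.
It also fails if it takes over 72 s, if anything falls off the work surface, if the arm or the gripper's body presses on something with over 40 N, if the wrist force passes 120 N, or if a joint passes its speed limit or range.

## Robot

A 6-joint arm with a two-finger parallel gripper is mounted at the origin on a cart in front of the work surface, level with it; the furniture and walls round the work are solid. World frame = base frame: x ahead of the robot, y to its left, z up, the work surface at z = 0. Lengths are in m, angles in rad, forces in N, time in s.
With the tool pointing down it reaches from about 0.325 to 0.775 m from the base axis. Payload 9.3 kg.
Tool frame: the origin (TCP) lies at the centre of the arm's flange, where the gripper is bolted on; the fingertips stand 173 mm ahead of it and the grasp point (between the pads) lies 155 mm ahead of it; z points along the fingers, y is the direction in which the jaws open and shut (so a half turn about z gives the same grasp; the last joint's range is limited). The gripper opens to 85 mm and grips with 20 to 120 N. Pads are 22 mm wide; open, the fingers measure 114 mm over their backs; the gripper's body (76 mm by 85 mm) begins 54 mm behind the grasp point. The pads swing forward as they close: fully open they stand 13 mm farther back than shut.
Start: joints at [-1.343, 0.259, 0.021, 1.334, 0, 1.418], TCP at [0.204, -0.511, 0.405] pointing down, gripper open.
Joint ranges: [-3.04, 3.04], [-0.91, 1.82], [-1.04, 1.36], [-1.92, 1.95], [-1.52, 1.45], [-3.14, 3.14]. Speed limits (rad/s): [2.22, 2.22, 2.79, 3.14, 3.14, 3.14].

## Interface

Orientations are given as a 3x3 rotation matrix whose columns are the frame's x, y, z axes.
In Python, from cell import ctrl gives the robot as it stands. The module is installed in compiled form; this text tells all that it offers.
- The arm moves only by the shell command python3 -m crank 'ROWS' [FORCE]. ROWS is JSON, one flat list of numbers, 7 for each row, row after row: the shift along the tool's x, y, z in mm, then the turn, a rotation vector about the tool's x, y, z in rad, then the closure in counts, from 0 (fully open) to 255 (shut). A call has 1 to 5 rows; each row is the pose to reach, as a shift and turn from the pose measured when the call began, along the tool's axes at that moment; what a row does not reach only later rows make up. A row lasts 1/10 s, in which the tool goes at most 50 mm and 8.59 degrees, less where a joint would pass 70% of its speed; a pose out of reach is approached as far as the arm can. A call with a gripper value outside its range is refused whole. The fingers move at their own pace and stop on an object; FORCE is the grip in N (left out, the last holds). Time passes only in rows, so rows that repeat a pose let the fingers close. It gives the time, the measured TCP pose, the force and the opening at its end, in the units of the state.
- ctrl.get_obs(): the state, without advancing time (a new reading comes with each control period).
- ctrl.camera(name): name is "scene" or "side" or "wrist"; returns (picture, depth): 480x640x3 uint8, red, green, blue; 480x640 float32, m along the optical axis (not along the pixel's ray), 0 where there is no reading.
- ctrl.calibration(name): a dict with "vfov" (degrees; the focal length in pixels is half the picture's height over the tangent of half this angle, whatever the lens; pixels are square), "cx", "cy" (the principal point, pixels), "distortion" ([k1, k2, p1, p2, k3] as OpenCV has them; the pictures are not rectified), "world_to_cam" (4x4, takes a point from world to camera coordinates); the wrist camera has in their place "T_tool_cam" (4x4, takes a point from camera to tool coordinates, whose origin is the TCP and whose axes are the flange's). Camera axes: x right, y down, z forward; pixel columns grow to the right and rows downward; lengths in m; the calibration is good to about 2 mm. A picture is of the moment at which its call begins: read the wrist's pose just before it. calibration takes no time and is no camera call.
- ctrl.hand_in(): hands the job in, once; it reports no verdict.
The state is a dict: "time_s": time; "qpos": joint angles; "qd": joint speeds; "effort": joint torques, N m; "eef_pos": TCP position; "eef_rot": TCP orientation; "force": force on the tool from outside, world axes, zero at the start; "ft_torque": the same for the moment, N m; "opening": finger opening in m.
Only numpy, scipy, OpenCV 4.12 (cv2) and the standard library are available. Lean on these libraries where they do the work, as an engineer would, in place of code of your own. Each camera call takes 0.05 s, during which the arm holds its last target.

## Working session

There is one attempt and no reset: what is moved stays moved. The work goes in short steps, Python scripts to look and compute and a shell command to move; the robot and the scene stay as the last step left them, time stands still between calls to the robot, and variables do not carry over. Pictures are saved under pics/ and viewed, and the job is handed in when it is done.

```bash
mkdir -p pics; ls
cat > h.py <<'E'
import numpy as np, cv2
from cell import ctrl
def K(c):
    f=240/np.tan(np.radians(c['vfov'])/2); return np.array([[f,0,c['cx']],[0,f,c['cy']],[0,0,1.]]),np.array(c['distortion'],float)
def save(n,im): cv2.imwrite('pics/'+n+'.png',cv2.cvtColor(im,cv2.COLOR_RGB2BGR))
def shot(name,n):
    o=ctrl.get_obs(); im,d=ctrl.camera(name); save(n,im)
    c=ctrl.calibration(name); 
    if name=='wrist':
        T=np.eye(4);T[:3,:3]=o['eef_rot'];T[:3,3]=o['eef_pos'];T=T@np.array(c['T_tool_cam'])
    else: T=np.linalg.inv(np.array(c['world_to_cam']))
    np.savez('pics/'+n+'.npz',im=im,d=d,T=T,vf=c['vfov'],cx=c['cx'],cy=c['cy'],D=np.array(c['distortion'],float))
    return im,d
class V:
    def __init__(s,n):
        z=np.load('pics/'+n+'.npz');s.im=z['im'];s.d=z['d'];s.T=z['T'];s.D=z['D']
        s.K,_=K(dict(vfov=float(z['vf']),cx=float(z['cx']),cy=float(z['cy']),distortion=s.D))
    def ray(s,u,v):
        p=cv2.undistortPoints(np.array([[[u,v]]],float),s.K,s.D)[0,0]
        return s.T[:3,3],s.T[:3,:3]@np.array([p[0],p[1],1.])
    def plane(s,u,v,z):
        o,r=s.ray(u,v); return o+r*(z-o[2])/r[2]
    def dep(s,u,v):
        o,r=s.ray(u,v); return o+r*float(s.d[int(round(v)),int(round(u))])
    def cloud(s):
        u,v=np.meshgrid(np.arange(640),np.arange(480))
        p=cv2.undistortPoints(np.stack([u,v],-1).reshape(-1,1,2).astype(float),s.K,s.D)[:,0]
        r=np.c_[p,np.ones(len(p))]*s.d.reshape(-1,1)
        P=r@s.T[:3,:3].T+s.T[:3,3]; P=P.reshape(480,640,3); P[s.d==0]=np.nan; return P
    def proj(s,P):
        W=np.linalg.inv(s.T); q=cv2.projectPoints(np.array(P,float).reshape(-1,1,3),cv2.Rodrigues(W[:3,:3])[0],W[:3,3],s.K,s.D)[0][:,0]; return q
def tri(a,b):
    (o1,r1),(o2,r2)=a,b; A=np.c_[r1,-r2]; t=np.linalg.lstsq(A,o2-o1,rcond=None)[0]
    p,q=o1+r1*t[0],o2+r2*t[1]; return (p+q)/2,np.linalg.norm(p-q)
E
python3 - <<'E'
from h import *
o=ctrl.get_obs(); print(o)
for n in ['scene','side']: shot(n,n+'0')
for n in ['scene','side','wrist']: print({k:np.round(v,3).tolist() for k,v in ctrl.calibration(n).items()})
E
```

```text
pics
{'time_s': 0.0, 'qpos': array([-1.34261044e+00,  2.59190389e-01,  2.07273338e-02,  1.33368900e+00,
       -3.30369080e-05,  1.41817775e+00]), 'qd': array([ 0.00072056,  0.00039448, -0.00189939, -0.00044706,  0.00082939,
        0.00049318]), 'effort': array([ 6.89133940e-04, -5.55644095e+01,  3.44518876e+01,  1.35726194e-02,
       -1.47888845e-04, -1.21176234e-05]), 'eef_pos': array([ 0.20438569, -0.51054895,  0.40405344]), 'eef_rot': array([[ 9.28365967e-01,  3.71667213e-01, -3.38860257e-04],
       [ 3.71667327e-01, -9.28365054e-01,  1.31310943e-03],
       [ 1.73453699e-04, -1.34498939e-03, -9.99999080e-01]]), 'force': array([ 0.21866646, -0.33847735,  0.94863587]), 'ft_torque': array([ 0.00809676, -0.02447261, -0.06271353]), 'opening': 0.08517728516497548}
{'vfov': 46.573, 'cx': 317.011, 'cy': 247.935, 'distortion': [-0.016, 0.0, 0.0, 0.0, 0.0], 'world_to_cam': [[-0.237, -0.972, -0.012, 0.2], [-0.763, 0.194, -0.616, 0.471], [0.601, -0.137, -0.787, 1.222], [0.0, 0.0, 0.0, 1.0]]}
{'vfov': 57.533, 'cx': 318.25, 'cy': 233.746, 'distortion': [0.015, 0.0, 0.0, 0.0, 0.0], 'world_to_cam': [[-0.926, -0.378, 0.015, 0.458], [-0.263, 0.613, -0.745, 0.22], [0.273, -0.694, -0.666, 0.875], [0.0, 0.0, 0.0, 1.0]]}
{'vfov': 65.459, 'cx': 314.856, 'cy': 239.434, 'distortion': [-0.027, 0.0, 0.0, 0.0, 0.0], 'T_tool_cam': [[0.0, -0.957, -0.288, 0.075], [1.0, 0.0, 0.001, -0.001], [-0.001, -0.288, 0.957, 0.031], [0.0, 0.0, 0.0, 1.0]]}
```

View pics/scene0.png

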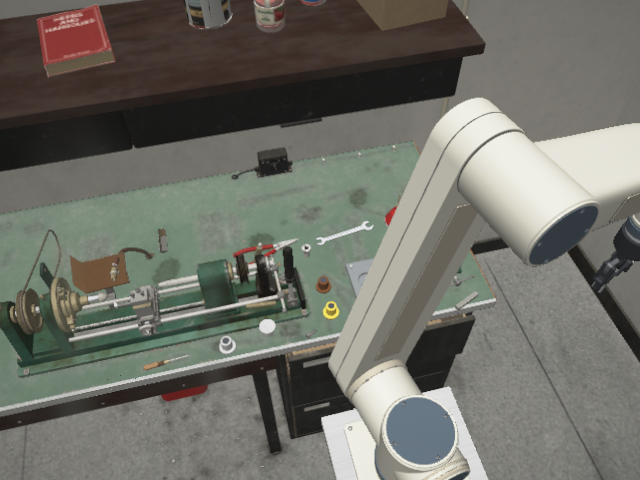

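View pics/side0.png

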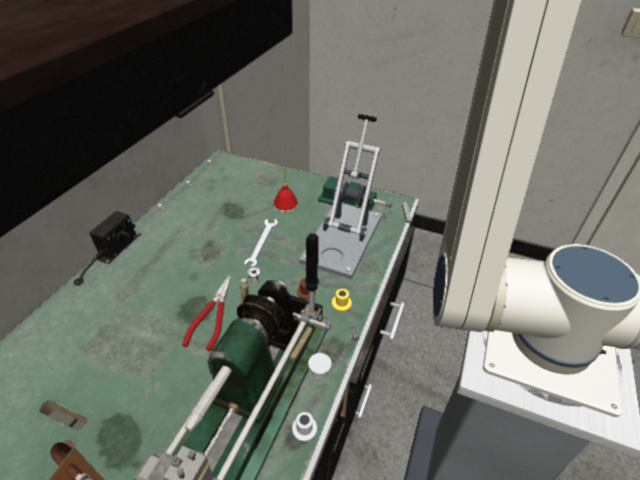

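Scene: the candidates are the grey cap with its flange down at (227,344), the white disc (upside-down spare) at (267,326), a yellow look-alike at (331,310) and a brown one at (323,285). In the side view they are at (304,427), (320,363), (342,299) and (303,288). The stand is at (340,240) in the side view. I'll take a close crop to check the choice, and measure.

Run:
```python
from h import *
s=V('scene0');d=V('side0')
a=cv2.resize(s.im[290:370,190:350],None,fx=5,fy=5,interpolation=cv2.INTER_CUBIC)[:, :800]
b=cv2.resize(d.im[330:450,270:390],None,fx=2,fy=2)
save('crop0',a)
save('crop1',cv2.resize(d.im[95:285,270:430],None,fx=3,fy=3,interpolation=cv2.INTER_CUBIC)); 
save('crop2',cv2.resize(d.im[340:450,270:390],None,fx=5,fy=5,interpolation=cv2.INTER_CUBIC))
P=s.cloud();Q=d.cloud()
for p in [(227,344),(227,350),(267,326)]: print('sc',p,s.dep(*p))
for p in [(304,420),(304,436),(320,363),(332,258),(320,262)]: print('sd',p,d.dep(*p))
```

```text
sc (227, 344) [0.36800576 0.34355203 0.03283766]
sc (227, 350) [0.365722  0.3474293 0.007563 ]
sc (267, 326) [0.39473422 0.23861724 0.03164312]
sd (304, 420) [0.38048514 0.34240246 0.0312778 ]
sd (304, 436) [0.37467165 0.35606882 0.00586631]
sd (320, 363) [0.39510842 0.23641238 0.03438991]
sd (332, 258) [ 0.47964751 -0.04912292  0.00820534]
sd (320, 262) [ 0.49837659 -0.01937954  0.01509705]
```

View pics/crop0.png

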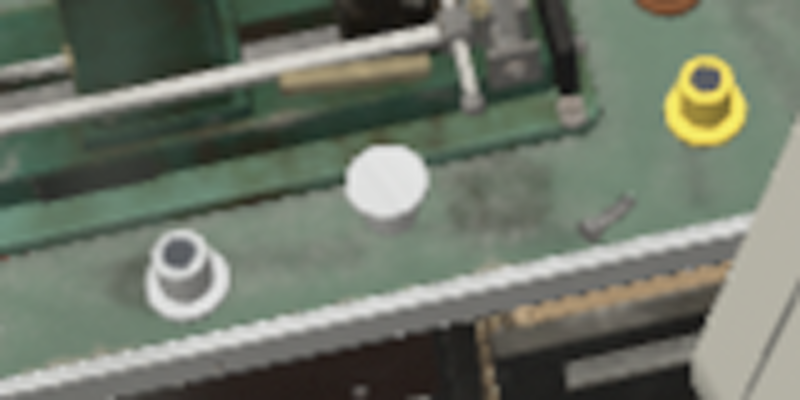

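View pics/crop1.png

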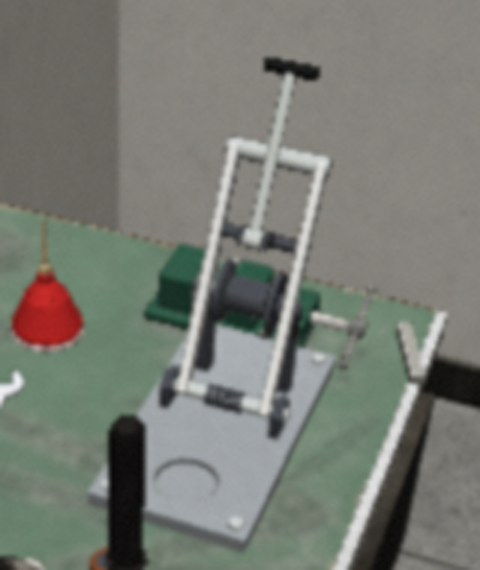

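View pics/crop2.png

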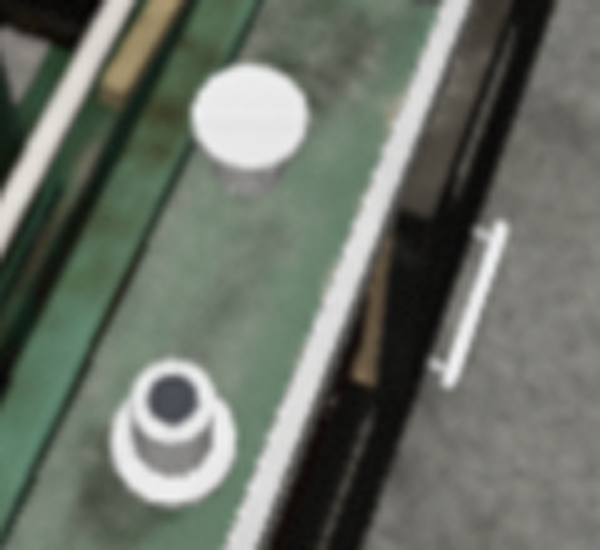

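The crop confirms it. The plain grey cap at scene (227,344) has its barrel up with a dark ring, the disc at (267,326) is the spare, and yellow and brown are look-alikes. Next I'll measure the stand and the heights around it.

Run:
```python
from h import *
s=V('scene0');d=V('side0')
print('cams',s.T[:3,3],d.T[:3,3])
Q=d.cloud();P=s.cloud()
# side features (crop1: /3 + (270,95))
f={'footL':(266,66),'footR':(318,72),'barL':(236,146),'barR':(324,162),'pivL':(228,231),'pivR':(290,245),'hL':(178,385),'hR':(272,408),'legbase':(253,236),
'pk':(187,481),'corner_front':(243,548),'corner_left':(90,497),'corner_r':(335,355)}
for k,(x,y) in f.items():
    u,v=270+x/3,95+y/3; print(k,(round(u,1),round(v,1)),np.round(d.dep(u,v),3),'pl14',np.round(d.plane(u,v,.014),3))
# height map
for nm,C in (('sc',P),('sd',Q)):
    print(nm)
    for x0 in np.arange(.3,.75,.04):
        row=[]
        for y0 in np.arange(-.3,.5,.04):
            m=(C[...,0]>x0)&(C[...,0]<x0+.04)&(C[...,1]>y0)&(C[...,1]<y0+.04)
            row.append('%4d'%(1000*np.nanpercentile(C[...,2][m],97)) if m.sum()>3 else '   .')
        print('%.2f'%x0,' '.join(row))
```

```text
cams [-0.32789139  0.26991949  1.25490546] [0.24287225 0.64599203 0.74009539]
footL (358.7, 117.0) [ 0.499 -0.244  0.275] pl14 [ 0.643 -0.743  0.014]
footR (376.0, 119.0) [ 0.46  -0.249  0.276] pl14 [ 0.582 -0.754  0.014]
barL (348.7, 143.7) [ 0.514 -0.23   0.21 ] pl14 [ 0.615 -0.554  0.014]
barR (378.0, 149.0) [ 0.443 -0.231  0.212] pl14 [ 0.518 -0.561  0.014]
pivL (346.0, 172.0) [ 0.507 -0.202  0.149] pl14 [ 0.568 -0.396  0.014]
pivR (366.7, 176.7) [ 0.455 -0.2    0.151] pl14 [ 0.504 -0.398  0.014]
hL (329.3, 223.3) [ 0.52  -0.134  0.036] pl14 [ 0.529 -0.158  0.014]
hR (360.7, 231.0) [ 0.439 -0.134  0.039] pl14 [ 0.446 -0.162  0.014]
legbase (354.3, 173.7) [ 0.481 -0.184  0.163] pl14 [ 0.543 -0.398  0.014]
pk (332.3, 255.3) [ 0.482 -0.059  0.007] pl14 [ 0.48  -0.052  0.014]
corner_front (351.0, 277.7) [ 0.419 -0.011  0.004] pl14 [ 0.416 -0.002  0.014]
corner_left (300.0, 260.7) [ 0.545 -0.011  0.009] pl14 [ 0.543 -0.006  0.014]
corner_r (381.7, 213.3) [ 0.42  -0.267  0.001] pl14 [ 0.417 -0.251  0.014]
sc
0.30  -54  -52  -53  -58 -152    .    .    .    .  -18  -52  -30  -18   -1   -
[... 1744 characters left out ...]
   17   16   33   35   59    .  187  200  199  194  194   81   83  116
0.54   54   52   15   14   15    3   15   12    2    0    .    .  170  159    .    1    1    2   12   97
0.58   54   48    2    2    2    2    2    2    2   38    2    3    7   14   13    1    1    2    2    1
0.62    3    2   44   15    3    2    4  554  563  571  575  575  575  575  575  575  575  575    2    2
0.66  485  494  502  510  519  525  525  526  525  525  575  575  575  575  575  575  575  517  448    1
0.70    2    3    3    3    3    2    3    2  406  405  575  576  576  576  576  576  576    2    2    1
0.74    3    3    3    2    3    2    2    2    2    2    2  576  576  576  576  576    2    2    2    1
```

Run:
```python
from h import *
s=V('scene0');d=V('side0')
for nm,C in (('sc',s.cloud()),('sd',d.cloud())):
  for lo,hi in ((.015,.05),(.06,.1),(.1,.15),(.15,.3)):
    r=[]
    for y0 in np.arange(.22,.46,.02):
        m=(C[...,1]>y0)&(C[...,1]<y0+.02)&(C[...,2]>lo)&(C[...,2]<hi)&(C[...,0]>.3)
        r.append('%.3f'%np.percentile(C[...,0][m],1) if m.sum()>2 else '  .  ')
    print(nm,lo,hi,r)
# cap: circle centre from dark ring centre/top face in both views
# cap flange ellipse, barrel top centre by triangulation
a=s.ray(190+179/5,290+252/5); b=d.ray(270+173/5,340+398/5)
print('ring',tri(a,b))
a=s.ray(190+187/5,290+277/5); b=d.ray(270+173/5,340+438/5)
print('flange',s.plane(190+187/5,290+279/5,.006),d.plane(270+173/5,340+440/5,.006))
a=s.ray(190+387/5,290+182/5); b=d.ray(270+250/5,340+117/5); print('spare',tri(a,b))
```

```text
sc 0.015 0.05 ['0.374', '0.377', '0.420', '0.427', '0.424', '0.367', '0.363', '0.430', '0.429', '0.420', '0.433', '0.434']
sc 0.06 0.1 ['0.423', '0.424', '0.423', '0.439', '0.439', '0.439', '0.440', '0.439', '0.438', '0.439', '0.439', '0.438']
sc 0.1 0.15 ['0.455', '0.718', '0.458', '1.031', '0.450', '0.449', '0.449', '0.448', '1.028', '1.030', '1.029', '1.030']
sc 0.15 0.3 ['0.459', '0.474', '0.449', '0.451', '0.456', '0.455', '0.454', '0.453', '0.478', '0.480', '0.478', '0.479']
sd 0.015 0.05 ['0.376', '0.379', '0.437', '0.437', '0.437', '0.369', '0.366', '0.435', '0.435', '0.436', '0.438', '0.438']
sd 0.06 0.1 ['0.425', '0.425', '0.426', '0.441', '0.441', '0.441', '0.441', '0.441', '0.441', '0.441', '0.442', '0.442']
sd 0.1 0.15 ['0.457', '0.458', '0.457', '1.036', '0.452', '0.451', '0.451', '0.452', '  .  ', '  .  ', '  .  ', '  .  ']
sd 0.15 0.3 ['0.462', '0.450', '0.452', '0.457', '0.458', '0.457', '0.457', '0.456', '0.481', '0.482', '0.482', '0.482']
ring (array([0.37803129, 0.34421865, 0.03581268]), np.float64(0.0023319843163502312))
flange [0.37800994 0.34490336 0.006     ] [0.37901587 0.34363267 0.006     ]
spare (array([0.39405736, 0.23720136, 0.03270639]), np.float64(0.002645242271476839))
```

```bash
cat >> h.py <<'E'
from scipy.spatial.transform import Rotation as Ro
def R(yaw): 
    c,s=np.cos(yaw),np.sin(yaw); return np.array([[c,s,0],[s,-c,0],[0,0,-1.]])
def to(pos,yaw=np.pi,grasp=False,Rt=None):
    o=ctrl.get_obs();R0=np.array(o['eef_rot']); Rt=R(yaw) if Rt is None else Rt
    p=np.array(pos,float)
    if grasp: p=p-Rt[:,2]*.155
    d=R0.T@(p-o['eef_pos'])*1000; r=Ro.from_matrix(R0.T@Rt).as_rotvec()
    print('t%.1f'%o['time_s'],'d',np.round(d,1).tolist(),'r',np.round(r,3).tolist(),'|d|%.0f |r|%.2f'%(np.linalg.norm(d),np.linalg.norm(r)),'f',np.round(o['force'],1),'op %.4f'%o['opening'],'p',np.round(o['eef_pos'],4))
E
python3 -c "
from h import *
to((.34,-.30,.44),1.05)"
```

```text
t0.1 d [204.1, -145.1, -35.7] r [-0.001, -0.001, -0.669] |d|253 |r|0.67 f [ 1.4 -0.  -0.2] op 0.0857 p [ 0.2044 -0.5106  0.4041]
```

```bash
python3 -m crank '[204,-145,-36,0,0,-0.67,0, 204,-145,-36,0,0,-0.67,0, 204,-145,-36,0,0,-0.67,0, 204,-145,-36,0,0,-0.67,0, 204,-145,-36,0,0,-0.67,0]'; python3 -c "
from h import *
to((.37,-.08,.47),1.75)"
```

```text
time_s: 0.6
eef_pos: [0.3389, -0.3007, 0.44]
eef_rot: [[0.493, 0.87, -0.0], [0.87, -0.493, 0.001], [0.001, -0.001, -1.0]]
force: [0.3, -0.6, 0.0]
opening: 0.0853
t0.6 d [207.5, -81.7, -29.7] r [-0.001, -0.001, -0.694] |d|225 |r|0.69 f [ 0.3 -0.6  0. ] op 0.0853 p [ 0.3389 -0.3007  0.44  ]
```

```bash
python3 -m crank '[207,-82,-30,0,0,-0.69,60, 207,-82,-30,0,0,-0.69,60, 207,-82,-30,0,0,-0.69,60, 207,-82,-30,0,0,-0.69,60, 207,-82,-30,0,0,-0.69,60]'; python3 -c "
from h import *
to((.38,.13,.47),2.44)"
```

```text
time_s: 1.1
eef_pos: [0.369, -0.0773, 0.4709]
eef_rot: [[-0.182, 0.983, 0.0], [0.983, 0.182, 0.002], [0.002, 0.001, -1.0]]
force: [0.7, -0.3, -0.2]
opening: 0.0655
t1.1 d [201.8, 48.5, 1.3] r [0.001, -0.001, -0.686] |d|208 |r|0.69 f [ 0.7 -0.3 -0.2] op 0.0655 p [ 0.369  -0.0773  0.4709]
```

```bash
python3 -m crank '[202,48,1,0,0,-0.69,60, 202,48,1,0,0,-0.69,60, 202,48,1,0,0,-0.69,60, 202,48,1,0,0,-0.69,60, 202,48,1,0,0,-0.69,60]'; python3 -c "
from h import *
to((.378,.30,.35))"
```

```text
time_s: 1.6
eef_pos: [0.3787, 0.134, 0.4701]
eef_rot: [[-0.773, 0.634, -0.0], [0.634, 0.773, 0.003], [0.002, 0.002, -1.0]]
force: [0.4, 0.1, -0.8]
opening: 0.0652
t1.6 d [105.6, 127.6, 120.5] r [0.002, -0.001, -0.687] |d|205 |r|0.69 f [ 0.4  0.1 -0.8] op 0.0652 p [0.3787 0.134  0.4701]
```

```bash
python3 -m crank '[106,128,120,0,0,-0.69,60, 106,128,120,0,0,-0.69,60, 106,128,120,0,0,-0.69,60, 106,128,120,0,0,-0.69,60, 106,128,120,0,0,-0.69,60]'; python3 -c "
from h import *
shot('wrist','w1'); shot('scene','scene1'); to((.378,.344,.029),grasp=True)"
```

```text
time_s: 2.1
eef_pos: [0.3769, 0.3033, 0.3469]
eef_rot: [[-1.0, -0.012, -0.005], [-0.012, 1.0, 0.001], [0.005, 0.001, -1.0]]
force: [0.4, -1.3, 0.4]
opening: 0.0653
t2.2 d [-1.4, 42.1, 164.9] r [0.001, -0.003, 0.007] |d|170 |r|0.01 f [-0.1 -0.6  0.3] op 0.0652 p [0.3774 0.3017 0.3489]
```

View pics/w1.png

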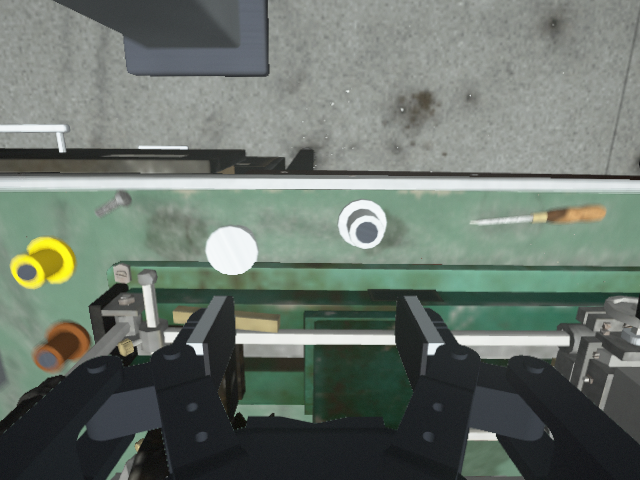

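View pics/scene1.png

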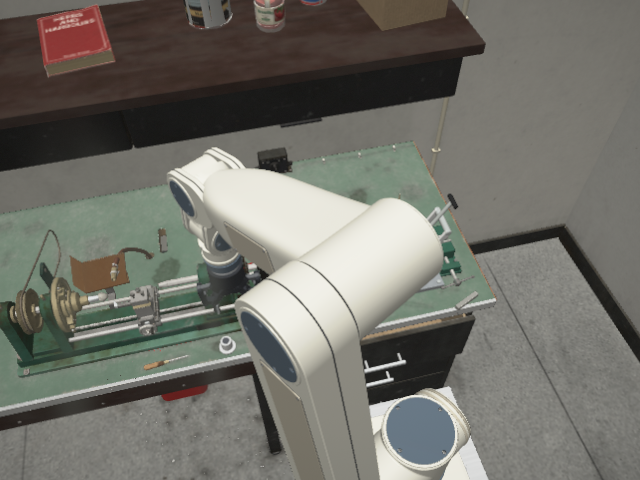

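The wrist view shows the cap at (362,225) with its ring at (367,232), the spare disc at (232,250), and the fingers clear. I'll refine the cap's position from this view.

Run:
```python
from h import *
w=V('w1')
g=w.im[190:260,325:400].astype(int); 
wh=(g.min(-1)>165).astype(np.uint8)
c=max(cv2.findContours(wh,cv2.RETR_EXTERNAL,cv2.CHAIN_APPROX_NONE)[0],key=cv2.contourArea)
(x,y),r=cv2.minEnclosingCircle(c);print('white',x+325,y+190,r, cv2.boundingRect(c))
dk=(g.max(-1)<105).astype(np.uint8)
for c in cv2.findContours(dk,cv2.RETR_EXTERNAL,cv2.CHAIN_APPROX_NONE)[0]:
    if cv2.contourArea(c)>60:
        m=cv2.moments(c);u,v=m['m10']/m['m00']+325,m['m01']/m['m00']+190;print('dark',u,v,cv2.contourArea(c),w.plane(u,v,.034),w.dep(u,v))
        s=V('scene0'); print('tri',tri(w.ray(u,v),s.ray(190+179/5,290+252/5)),tri(w.ray(u,v),V('side0').ray(270+173/5,340+398/5)))
print(w.plane(361.5,224,.006), w.plane(362,225,.006))
```

```text
white 362.54411697387695 224.0 24.868024826049805 (13, 10, 49, 49)
[0.38149174 0.34474165 0.006     ] [0.38236813 0.34521224 0.006     ]
```

```bash
python3 - <<'E'
from h import *
w=V('w1'); s=V('scene0');d=V('side0')
g=w.im[215:250,350:385].astype(int); dk=((g.max(-1)<120)&(g[...,1]-g[...,0]<12)).astype(np.uint8)
for c in cv2.findContours(dk,cv2.RETR_EXTERNAL,cv2.CHAIN_APPROX_NONE)[0]:
    if cv2.contourArea(c)>60:
        (u,v),r=cv2.minEnclosingCircle(c);u+=350;v+=215
        print(u,v,r,w.plane(u,v,.034)); print(tri(w.ray(u,v),s.ray(190+179/5,290+252/5)),tri(w.ray(u,v),d.ray(270+173/5,340+398/5)))
E
python3 - <<'E'
from h import *
w=V('w1'); s=V('scene0');d=V('side0')
print(w.im[232,355:380].tolist())
u,v=366.7,231.8
print(w.plane(u,v,.034)); print(tri(w.ray(u,v),s.ray(190+179/5,290+252/5)),tri(w.ray(u,v),d.ray(270+173/5,340+398/5)))
E
```

```text
[[199, 208, 211], [126, 134, 141], [102, 109, 117], [103, 111, 119], [102, 110, 118], [102, 110, 118], [102, 110, 118], [102, 110, 117], [103, 112, 120], [103, 112, 121], [103, 111, 119], [104, 112, 122], [106, 113, 122], [104, 114, 121], [105, 114, 122], [106, 114, 122], [103, 114, 120], [105, 113, 122], [105, 113, 122], [105, 113, 121], [100, 110, 117], [101, 110, 118], [143, 151, 157], [226, 230, 233], [242, 245, 246]]
[0.38071731 0.34542282 0.034     ]
(array([0.38261349, 0.34598752, 0.02636011]), np.float64(0.0011566724987588952)) (array([0.37880043, 0.34470267, 0.03920012]), np.float64(0.0009721748643654))
```

```bash
python3 -c "
from h import *
to((.380,.345,.031),grasp=True);to((.380,.345,.08),grasp=True)"
```

```text
t2.2 d [-3.4, 43.1, 162.9] r [0.001, -0.003, 0.007] |d|169 |r|0.01 f [-0.1 -0.6  0.3] op 0.0652 p [0.3774 0.3017 0.3489]
t2.2 d [-3.3, 43.2, 113.9] r [0.001, -0.003, 0.007] |d|122 |r|0.01 f [-0.1 -0.6  0.3] op 0.0652 p [0.3774 0.3017 0.3489]
```

```bash
python3 -m crank '[-3,43,50,0,-0.003,0.007,60, -3,43,114,0,-0.003,0.007,60, -3,43,140,0,-0.003,0.007,60, -3,43,163,0,-0.003,0.007,60, -3,43,163,0,-0.003,0.007,60]'; python3 -c "
from h import *
shot('wrist','w2');to((.380,.345,.031),grasp=True)"
```

```text
time_s: 2.7
eef_pos: [0.379, 0.3436, 0.1833]
eef_rot: [[-1.0, 0.004, -0.005], [0.004, 1.0, -0.002], [0.005, -0.002, -1.0]]
force: [-0.5, -0.3, 0.4]
opening: 0.0652
t2.8 d [-0.3, 0.9, -0.4] r [-0.001, -0.002, -0.003] |d|1 |r|0.00 f [ 0.3 -0.   1.4] op 0.0654 p [0.3797 0.3441 0.1856]
```

View pics/w2.png

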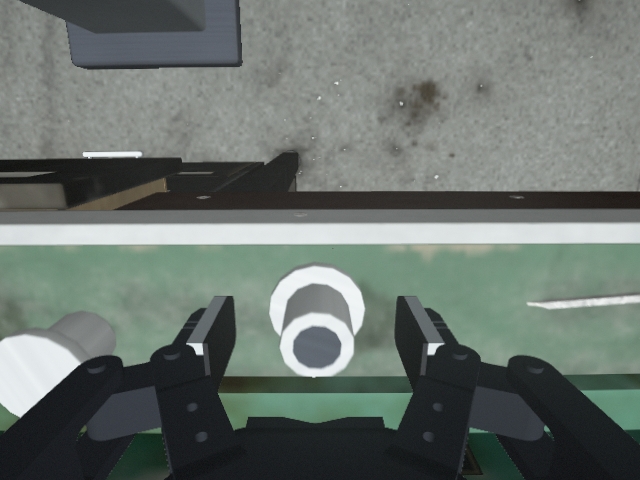

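```bash
python3 -c "
from h import *
w=V('w2');print(w.proj([[.3797,.3441,.034],[.380,.345,.034],[.380,.347,.034]]),w.plane(317.5,346.5,.034))"
```

```text
[[313.74846043 342.36465494]
 [316.24522723 343.09034596]
 [321.7862714  343.08301531]] [0.38140996 0.34545123 0.034     ]
```

Cap's ring is at (317,347), centred between the pads to within 2 mm. Closing.

```bash
python3 -m crank '[-1,1,0,0,0,0,200, -1,1,0,0,0,0,255, -1,1,0,0,0,0,255, -1,1,0,0,0,0,255, -1,1,0,0,0,0,255]' 40;  python3 -m crank '[0,0,0,0,0,0,255, 0,0,-10,0,0,0,255, 0,0,-40,0,0,0,255, 0,0,-60,0,0,0,255, 0,0,-60,0,0,0,255]' 40; python3 -c "
from h import *
shot('wrist','w3');to((.37,.345,.45));to((.38,.08,.47))"
```

```text
time_s: 3.25
eef_pos: [0.3814, 0.3452, 0.1877]
eef_rot: [[-1.0, 0.004, 0.001], [0.004, 1.0, 0.001], [-0.001, 0.001, -1.0]]
force: [0.7, -1.8, 8.7]
opening: 0.0266
time_s: 3.75
eef_pos: [0.3819, 0.3456, 0.2511]
eef_rot: [[-1.0, 0.004, 0.006], [0.004, 1.0, 0.004], [-0.006, 0.004, -1.0]]
force: [1.3, 1.2, -1.3]
opening: 0.0264
t3.8 d [10.7, 0.2, -200.6] r [0.003, 0.004, -0.004] |d|201 |r|0.01 f [-0.3  0.3 -0.6] op 0.0265 p [0.3815 0.3453 0.2494]
t3.8 d [-0.4, -264.7, -221.3] r [0.003, 0.004, -0.004] |d|345 |r|0.01 f [-0.3  0.3 -0.6] op 0.0265 p [0.3815 0.3453 0.2494]
```

View pics/w3.png

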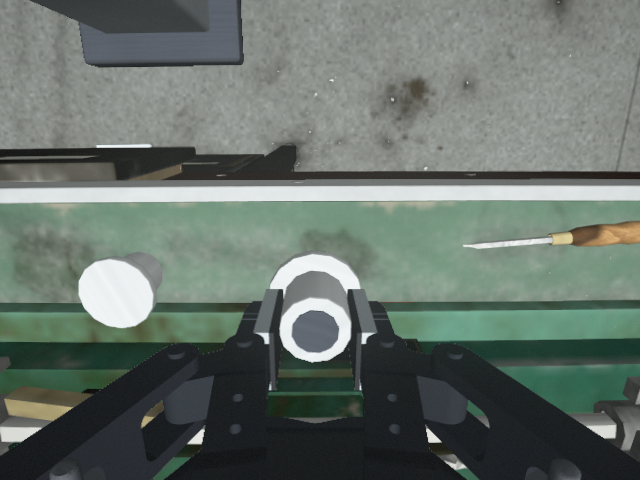

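Cap is held: opening 26.5 mm, and it lifts with the pads at (318,330). Spare is untouched at (118,292). Carry it over to the stand.

```bash
python3 -m crank '[0,0,-50,0,0,0,255, 3,-20,-100,0,0,0,255, 3,-50,-140,0,0,0,255, 3,-90,-165,0,0,0,255, 3,-130,-190,0,0,0,255]';  python3 -c "
from h import *
to((.39,.0,.45));to((.46,-.048,.40))"
```

```text
time_s: 4.3
eef_pos: [0.3767, 0.2138, 0.4399]
eef_rot: [[-1.0, 0.002, 0.004], [0.003, 1.0, 0.003], [-0.004, 0.003, -1.0]]
force: [1.4, 0.1, -1.0]
opening: 0.0266
t4.3 d [-13.9, -213.7, -10.6] r [0.003, 0.004, -0.002] |d|214 |r|0.01 f [ 1.4  0.1 -1. ] op 0.0266 p [0.3767 0.2138 0.4399]
t4.3 d [-83.8, -261.7, 39.5] r [0.003, 0.004, -0.002] |d|278 |r|0.01 f [ 1.4  0.1 -1. ] op 0.0266 p [0.3767 0.2138 0.4399]
```

```bash
python3 -m crank '[-10,-50,-10,0,0.004,0,255, -12,-100,-10,0,0.004,0,255, -14,-150,-10,0,0.004,0,255, -14,-200,-10,0,0.004,0,255, -14,-214,-10,0,0.004,0,255]';  python3 -c "
from h import *
shot('wrist','w4');shot('side','side4');to((.44,-.048,.36));to((.48,-.048,.40))"
```

```text
time_s: 4.8
eef_pos: [0.3898, -0.0036, 0.4487]
eef_rot: [[-1.0, 0.006, -0.001], [0.006, 1.0, 0.002], [0.001, 0.002, -1.0]]
force: [-0.7, -0.6, -0.6]
opening: 0.0264
t4.9 d [-50.4, -45.4, 88.4] r [0.003, -0.001, -0.007] |d|111 |r|0.01 f [ 0.3  0.9 -1.5] op 0.0268 p [ 0.3901 -0.0025  0.4486]
t4.9 d [-90.3, -45.0, 48.4] r [0.003, -0.001, -0.007] |d|112 |r|0.01 f [ 0.3  0.9 -1.5] op 0.0268 p [ 0.3901 -0.0025  0.4486]
```

View pics/w4.png

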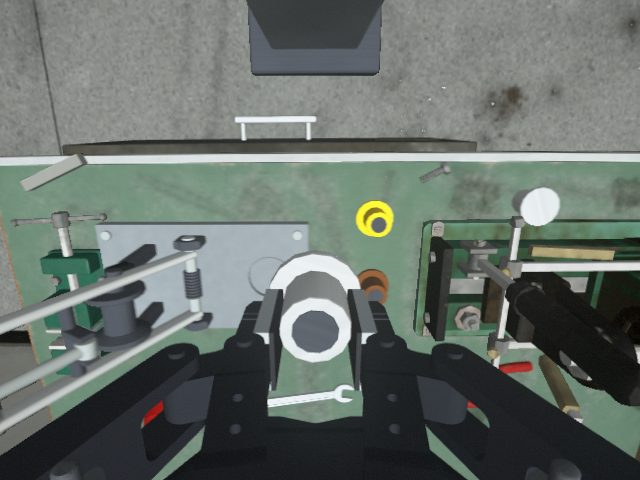

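View pics/side4.png

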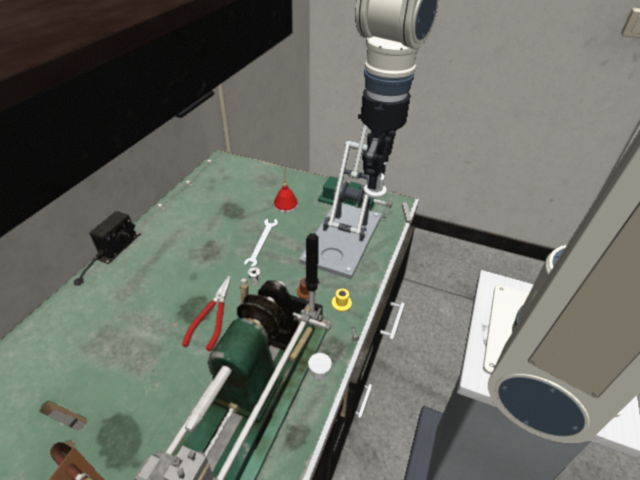

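Wrist view: plate corners at (98,223) and (307,222), pocket partly visible at (270,278). Kickstand and frame are clear to the left. I'll shift the view to see the pocket whole.

```bash
python3 - <<'E'
from h import *
w=V('w4')
for n,p in {'cornerR':(308,222),'cornerL':(98,223),'scrR':(297,236),'scrL':(106,236),'rightedge':(309,270),'pkleft':(248,277)}.items(): print(n,w.plane(*p,.014),w.dep(*p))
E
python3 -m crank '[-10,-10,20,0,0,0,255, -20,-45,40,0,0,0,255, -20,-45,60,0,0,0,255, -20,-45,60,0,0,0,255]'; python3 -c "
from h import *
shot('wrist','w5')"
```

```text
cornerR [ 0.41774424 -0.00932975  0.014     ] [ 0.42046131 -0.00953528  0.00313428]
cornerL [ 0.41728831 -0.24515706  0.014     ] [ 0.42089273 -0.25389603 -0.00047969]
scrR [ 0.43388391 -0.02188005  0.014     ] [ 0.43278868 -0.02169116  0.01777573]
scrL [ 0.432528   -0.23856015  0.014     ] [ 0.43157961 -0.23661784  0.01730786]
rightedge [ 0.47490943 -0.00880118  0.014     ] [ 0.37586524 -0.00435038  0.26681069]
pkleft [ 0.48322543 -0.07990637  0.014     ] [ 0.48371356 -0.08013585  0.01281635]
time_s: 5.3
eef_pos: [0.4093, -0.0472, 0.3859]
eef_rot: [[-1.0, 0.008, -0.006], [0.008, 1.0, 0.005], [0.006, 0.005, -1.0]]
force: [-0.0, 0.5, -1.0]
opening: 0.0263
```

View pics/w5.png

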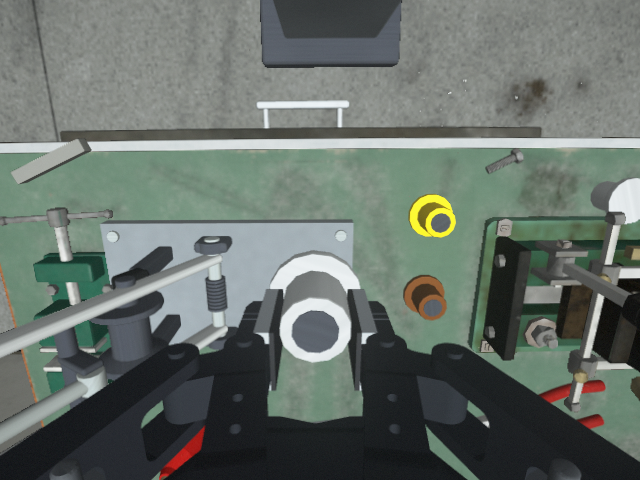

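Run:
```python
from h import *
w=V('w5')
for n,p in {'cornerR':(353,220),'cornerL':(105,221),'scrR':(341,236),'scrL':(113,237)}.items(): print(n,w.plane(*p,.014))
d=V('side0')
save('pk',cv2.resize(d.im[235:285,295:385],None,fx=8,fy=8,interpolation=cv2.INTER_CUBIC))
w=V('w4')
save('pk4',cv2.resize(w.im[210:310,220:320],None,fx=6,fy=6,interpolation=cv2.INTER_CUBIC))
```

```text
cornerR [ 0.41800252 -0.00857534  0.014     ]
cornerL [ 0.41691839 -0.24257467  0.014     ]
scrR [ 0.43352295 -0.01964745  0.014     ]
scrL [ 0.43268717 -0.23742573  0.014     ]
```

View pics/pk.png

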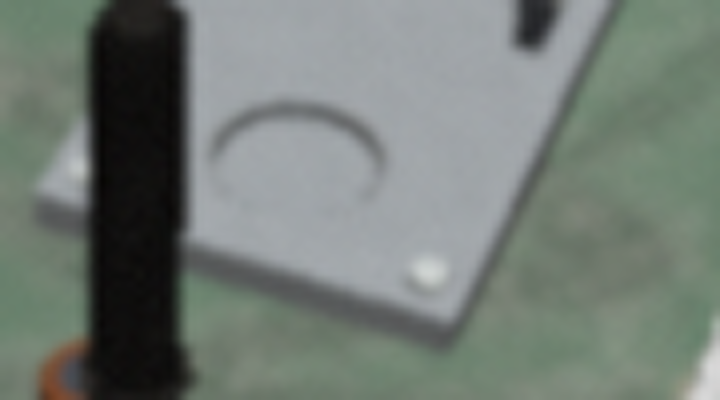

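View pics/pk4.png

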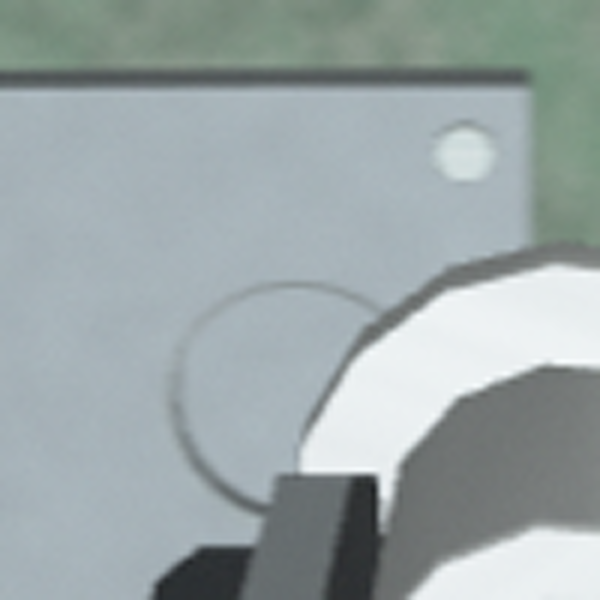

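Run:
```python
from h import *
def circ(P):
    A=np.c_[2*P[:,:2],np.ones(len(P))];b=(P[:,:2]**2).sum(1);s=np.linalg.lstsq(A,b,rcond=None)[0];return s[:2],np.sqrt(s[2]+s[0]**2+s[1]**2)
w=V('w4');p=[(165,390),(175,350),(195,320),(235,292),(290,281),(345,295),(180,430),(200,462),(235,503)]
print('w4',circ(np.array([w.plane(220+x/6,210+y/6,.014) for x,y in p])), w.plane(308.3,224.2,.014))
d=V('side0');p=[(212,160),(220,138),(240,117),(265,105),(292,100),(325,105),(350,117),(372,135),(386,158),(382,180),(370,196),(228,196)]
print('side',circ(np.array([d.plane(295+x/8,235+y/8,.014) for x,y in p])))
for n,q in {'near':(445,322),'left':(38,195)}.items(): print(n,d.plane(295+q[0]/8,235+q[1]/8,.014))
```

```text
w4 (array([ 0.48261778, -0.05571106]), np.float64(0.024106972532458592)) [ 0.42027071 -0.00902305  0.014     ]
side (array([ 0.48056339, -0.05288189]), np.float64(0.025416848842134698))
near [ 0.41949428 -0.008746    0.014     ]
left [ 0.54552016 -0.00977734  0.014     ]
```

Run:
```python
from h import *
w=V('w5')
save('held',cv2.resize(w.im[240:400,240:400],None,fx=4,fy=4,interpolation=cv2.INTER_CUBIC))
c=ctrl.calibration('wrist');T=np.array(c['T_tool_cam']); print(T[:3,3])
w.T=T
for p in [(315,334),(313.6,334)]: print(w.plane(*p,.1525))
to((.482,-.054,.30));to((.482,-.054,.215))
```

```text
[0.07290493 0.00136085 0.03136833]
[6.15555729e-05 1.34749767e-03 1.52500000e-01]
[6.10598313e-05 8.32939192e-04 1.52500000e-01]
t5.3 d [-73.0, -7.0, 87.2] r [0.004, -0.004, -0.007] |d|114 |r|0.01 f [ 0.3  0.4 -0.5] op 0.0265 p [ 0.4094 -0.0469  0.3875]
t5.3 d [-73.4, -7.3, 172.2] r [0.004, -0.004, -0.007] |d|187 |r|0.01 f [ 0.3  0.4 -0.5] op 0.0265 p [ 0.4094 -0.0469  0.3875]
```

View pics/held.png

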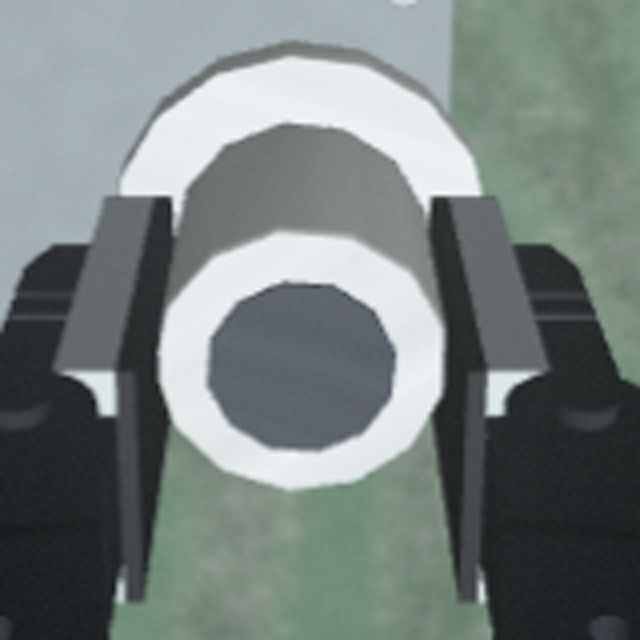

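```bash
python3 -m crank '[-40,-7,20,0.004,-0.004,-0.007,255, -73,-7,60,0.004,-0.004,-0.007,255, -73,-7,100,0.004,-0.004,-0.007,255, -73,-7,140,0.004,-0.004,-0.007,255, -73,-7,160,0.004,-0.004,-0.007,255]'; python3 -c "
from h import *
shot('side','side6');shot('wrist','w6');to((.482,-.054,.1925))
a=V('side6').im[180:290,280:420];save('s6',cv2.resize(a,None,fx=5,fy=5,interpolation=cv2.INTER_CUBIC))"
```

```text
time_s: 5.85
eef_pos: [0.4813, -0.0523, 0.2251]
eef_rot: [[-1.0, -0.002, -0.003], [-0.002, 1.0, 0.001], [0.003, 0.001, -1.0]]
force: [0.9, 0.2, -1.8]
opening: 0.0267
t6.0 d [-0.9, -1.6, 33.1] r [0.001, -0.004, 0.002] |d|33 |r|0.00 f [-0.2  0.8 -1. ] op 0.0263 p [ 0.4812 -0.0525  0.2256]
```

View pics/s6.png

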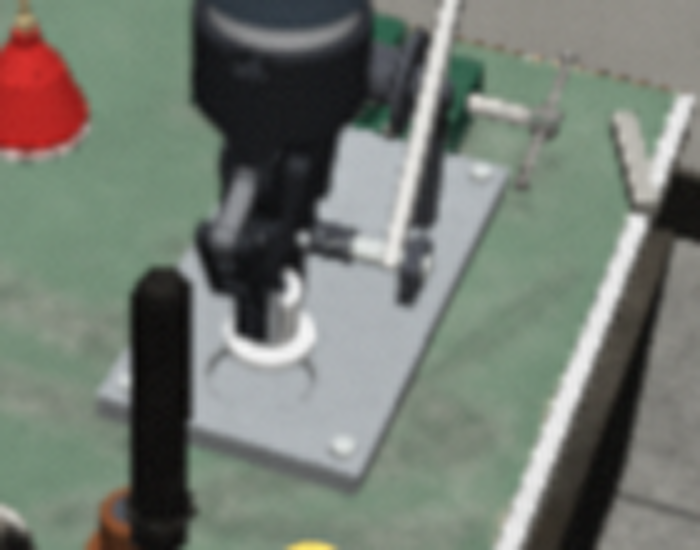

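View pics/w6.png

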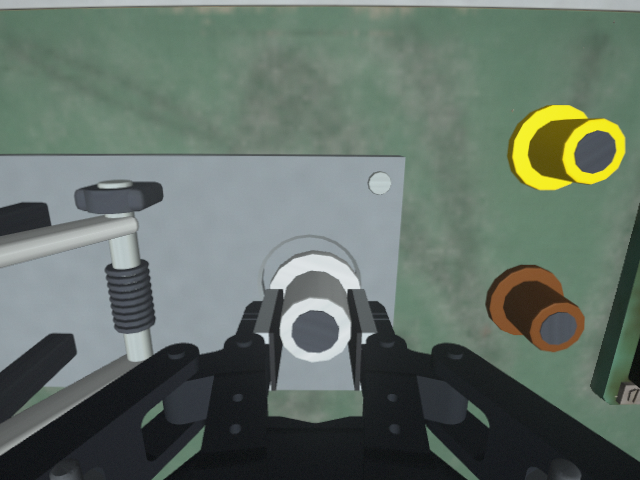

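Run:
```python
from h import *
w=V('w6')
save('w6c',cv2.resize(w.im[220:310,250:380],None,fx=6,fy=6,interpolation=cv2.INTER_CUBIC))
```

```text
(no output)
```

View pics/w6c.png

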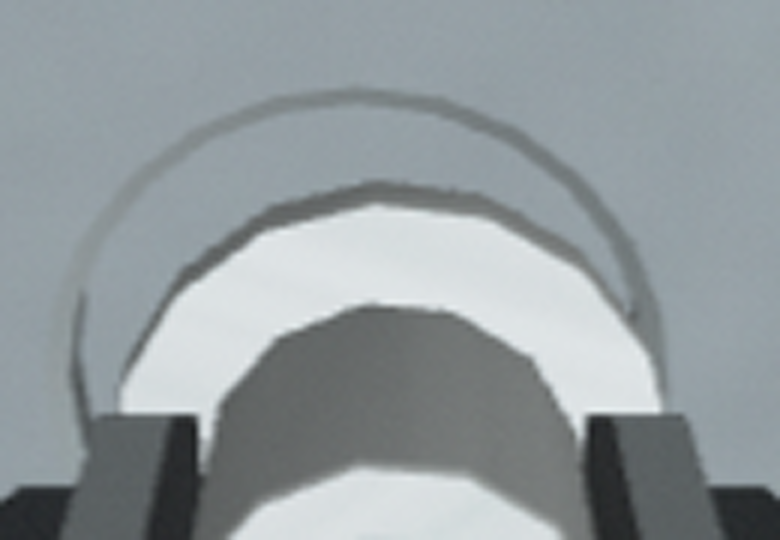

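Run:
```python
from h import *
def circ(P,r=None):
    A=np.c_[2*P[:,:2],np.ones(len(P))];b=(P[:,:2]**2).sum(1);s=np.linalg.lstsq(A,b,rcond=None)[0];return s[:2],np.sqrt(s[2]+s[0]**2+s[1]**2)
w=V('w6')
p=[(48,370),(62,290),(100,210),(180,138),(270,97),(360,88),(450,99),(530,138),(600,195),(645,265),(665,340)]
P=np.array([w.plane(250+x/6,220+y/6,.014) for x,y in p]);print(circ(P))
# cap flange outer (upper edge = underside/topside): points, in tool-> world heights: flange top at tcp-.1865+.006
o=w.T
p=[(120,385),(185,280),(270,213),(375,183),(485,196),(590,262),(640,320),(660,400)]
z=.2256-.1865+.003
P=np.array([w.plane(250+x/6,220+y/6,z) for x,y in p]);print(circ(P))
```

```text
(array([ 0.48460928, -0.05331291]), np.float64(0.026677225281923667))
(array([ 0.47717596, -0.05037337]), np.float64(0.02001094566759705))
```

Run:
```python
from h import *
from scipy.optimize import least_squares
w=V('w6')
print(w.T[:3,3],w.T[:3,:3])
print('undersidefront',w.plane(250+375/6,220+183/6,.039),'topfront',w.plane(250+375/6,220+205/6,.045))
print('ring',w.plane(315,329.5,.073))
# unknown x0,z0(underside),tilt(dx from bottom to top)
obs=np.array([220+183/6,220+205/6,220+305/6,220+467/6,329.5])
def pr(q):
    x,z=q[:2];t=q[2] if len(q)>2 else 0
    y=-.0525
    return w.proj([[x-.021,y,z],[x-.021,y,z+.006],[x-.014+t*.006,y,z+.006],[x-.014+t*.034,y,z+.034],[x+t*.034,y,z+.034]])[:,1]
for n in (2,3):
    r=least_squares(lambda q:pr(q)-obs,[.481,.039,0][:n]);print(r.x,r.fun)
d=V('side6')
for z in (.039,.042): print('side flange',d.plane(280+269/5,180+338/5,z))
save('s6c',cv2.resize(d.im[225:270,310:360],None,fx=12,fy=12,interpolation=cv2.INTER_CUBIC))
```

```text
[ 0.40777347 -0.05094906  0.19245953] [[-0.00226419  0.95899559  0.28341196]
 [ 0.99999693  0.00188738  0.0016026 ]
 [ 0.00100198  0.28341472 -0.95899692]]
undersidefront [ 0.45811609 -0.05169983  0.039     ] topfront [ 0.45775497 -0.05166973  0.045     ]
ring [ 0.47686866 -0.05062107  0.073     ]
[0.4820028  0.03063335] [ 0.29296544  0.88279857 -0.91956616 -0.87037619  0.67173506]
[0.48360937 0.02567304 0.03175456] [ 0.2425471   0.69996856 -1.1636823  -0.0499965   0.24116215]
side flange [ 0.47801728 -0.05345889  0.039     ]
side flange [ 0.47701109 -0.05046592  0.042     ]
```

View pics/s6c.png

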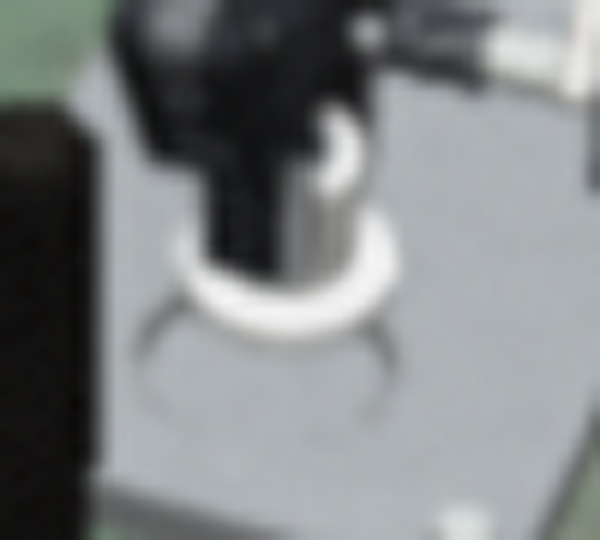

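```bash
python3 -m crank '[-2,-1.5,10,0,-0.004,0,255, -2,-1.5,18,0,-0.004,0,255, -2,-1.5,21,0,-0.004,0,255, -2,-1.5,21,0,-0.004,0,255]'; python3 -c "
from h import *
shot('side','side7');shot('wrist','w7');to((.483,-.054,.1925))
a=V('side7').im[220:280,295:375];b=V('w7').im[225:315,250:370];
save('s7',np.hstack([cv2.resize(a,(400,300),interpolation=cv2.INTER_CUBIC),cv2.resize(b,(400,300),interpolation=cv2.INTER_CUBIC)]))"
```

```text
time_s: 6.35
eef_pos: [0.4832, -0.0539, 0.2048]
eef_rot: [[-1.0, -0.002, -0.0], [-0.002, 1.0, 0.001], [0.0, 0.001, -1.0]]
force: [-0.3, -0.0, -0.9]
opening: 0.0265
t6.5 d [0.3, -0.0, 12.6] r [0.001, 0.0, 0.002] |d|13 |r|0.00 f [ 0.2 -0.1 -1.6] op 0.0265 p [ 0.4833 -0.054   0.2051]
```

View pics/s7.png

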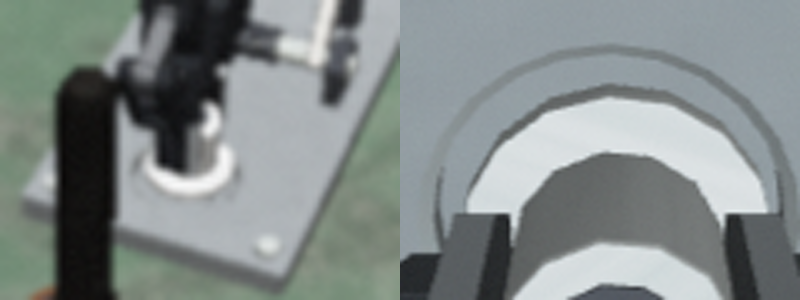

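```bash
python3 -m crank '[0,-0.7,4,0,0,0,255, 0,-0.7,7,0,0,0,255, 0,-0.7,9,0,0,0,255, 0,-0.7,10,0,0,0,255]'; python3 -c "
from h import *
to((.483,-.0545,.1925))"
```

```text
time_s: 6.85
eef_pos: [0.4832, -0.0547, 0.1948]
eef_rot: [[-1.0, -0.002, -0.0], [-0.002, 1.0, 0.001], [0.0, 0.001, -1.0]]
force: [-0.4, 0.2, -0.9]
opening: 0.0262
t6.8 d [0.2, 0.2, 2.3] r [0.001, -0.0, 0.002] |d|2 |r|0.00 f [-0.4  0.2 -0.9] op 0.0262 p [ 0.4832 -0.0547  0.1948]
```

```bash
python3 -m crank '[0,0,1,0,0,0,255, 0,0,2,0,0,0,255, 0,0,2.5,0,0,0,255, 0,0,3,0,0,0,255]'; python3 -c "
from h import *
shot('side','side8');shot('wrist','w8');to((.483,-.0545,.1925))
a=V('side8').im[220:280,295:375];b=V('w8').im[225:315,250:370];
save('s8',np.hstack([cv2.resize(a,(400,300),interpolation=cv2.INTER_CUBIC),cv2.resize(b,(400,300),interpolation=cv2.INTER_CUBIC)]))"
```

```text
time_s: 7.25
eef_pos: [0.4831, -0.0546, 0.1935]
eef_rot: [[-1.0, -0.002, 0.001], [-0.002, 1.0, 0.001], [-0.001, 0.001, -1.0]]
force: [-10.8, 2.3, 32.2]
opening: 0.0264
t7.3 d [0.0, 0.1, 1.1] r [0.001, 0.001, 0.002] |d|1 |r|0.00 f [-8.5  1.9 24.5] op 0.0265 p [ 0.483  -0.0546  0.1936]
```

View pics/s8.png

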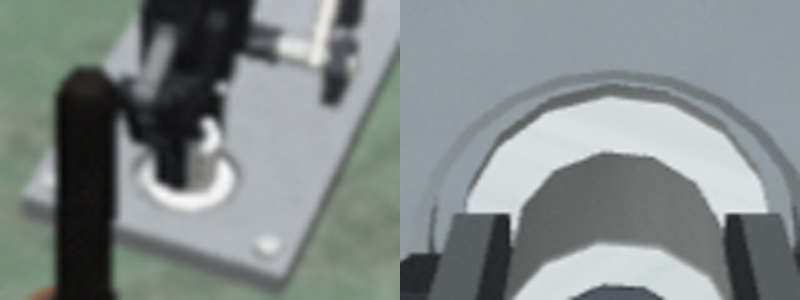

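The pocket rim surrounds the flange in both views, and the force rose to 32 N at the expected floor height. Ease off, then release.

```bash
python3 -m crank '[0,0,-0.5,0,0,0,200, 0,0,-1,0,0,0,130, 0,0,-1,0,0,0,90, 0,0,-1,0,0,0,70, 0,0,-1,0,0,0,70]'; python3 -m crank '[0,0,-10,0,0,0,60, 0,0,-40,0,0,0,60, 0,0,-80,0,0,0,60, 10,0,-110,0,0,0,60, 10,0,-110,0,0,0,60]'; python3 -c "
from h import *
shot('side','side9');shot('wrist','w9');shot('scene','scene9');to((.483,-.0545,.1925))
a=V('side9').im[220:280,295:375];b=V('w9').im[200:380,200:440];
save('s9',np.hstack([cv2.resize(a,(400,300),interpolation=cv2.INTER_CUBIC),cv2.resize(b,(400,300),interpolation=cv2.INTER_CUBIC)]))"
```

```text
time_s: 7.85
eef_pos: [0.483, -0.0546, 0.1944]
eef_rot: [[-1.0, -0.002, 0.001], [-0.002, 1.0, 0.001], [-0.001, 0.001, -1.0]]
force: [0.9, -0.3, 0.8]
opening: 0.0616
time_s: 8.35
eef_pos: [0.473, -0.0548, 0.3087]
eef_rot: [[-1.0, -0.002, 0.007], [-0.002, 1.0, -0.001], [-0.007, -0.001, -1.0]]
force: [0.3, 0.1, -1.1]
opening: 0.0654
t8.5 d [-10.1, 0.1, 111.8] r [0.001, 0.001, 0.002] |d|112 |r|0.00 f [0.  0.3 0.2] op 0.0651 p [ 0.4728 -0.0547  0.3042]
```

View pics/s9.png

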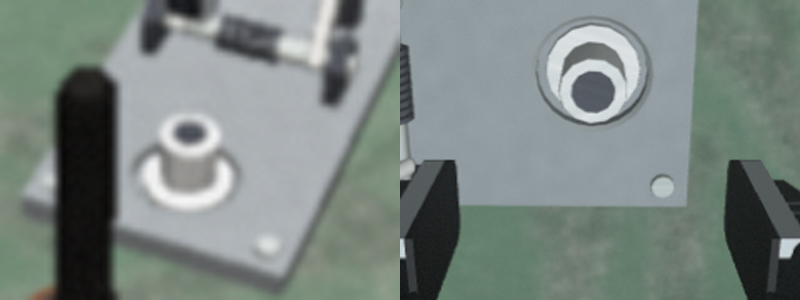

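View pics/w9.png

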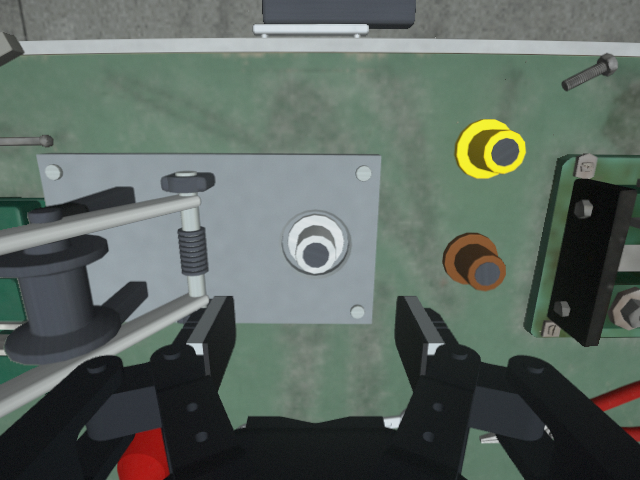

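Cap stands inside the pocket rim: flange centre at (316,243) in the wrist view, with a gap all round. I'll check the heights and refine the stand's pose.

Run:
```python
from h import *
w=V('w9')
P=w.cloud()
def med(u,v,k=2): return np.nanmedian(P[v-k:v+k+1,u-k:u+k+1].reshape(-1,3),0).round(4)
print('ring',med(316,256),'flange',med(294,243,1),med(306,220,1),'floor?','plate',med(250,180),med(350,240),med(330,290))
print('toprim',med(316,269,1),'tri',tri(w.ray(316,256),V('side9').ray(295+190/5,220+132/5)))
for p in [(381,154),(37,155),(373,323),(364,173),(358,312),(54,173)]: print(p,w.plane(*p,.014))
d=V('side9')
f={'footL':(266,66),'footR':(318,72),'barL':(236,146),'barR':(324,162)}
s=V('scene9');save('sc9',cv2.resize(s.im[150:330,320:520],None,fx=3,fy=3,interpolation=cv2.INTER_CUBIC))
save('sd9',cv2.resize(d.im[95:285,270:430],None,fx=3,fy=3,interpolation=cv2.INTER_CUBIC))
```

```text
ring [ 0.4841 -0.0529  0.0397] flange [ 0.4841 -0.0691  0.0115] [ 0.4663 -0.0602  0.0114] floor? plate [ 0.4372 -0.0992  0.0134] [ 0.4812 -0.0279  0.0129] [ 0.521  -0.042   0.0134]
toprim [ 0.4934 -0.0529  0.0396] tri (array([ 0.48128872, -0.05287158,  0.04315011]), np.float64(0.002897150635837344))
(381, 154) [ 0.41911249 -0.00855227  0.014     ]
(37, 155) [ 0.41944544 -0.24694395  0.014     ]
(373, 323) [ 0.5490122 -0.0078203  0.014    ]
(364, 173) [ 0.4320742  -0.01968752  0.014     ]
(358, 312) [ 0.53937977 -0.01998419  0.014     ]
(54, 173) [ 0.43193934 -0.23724598  0.014     ]
```

View pics/sc9.png

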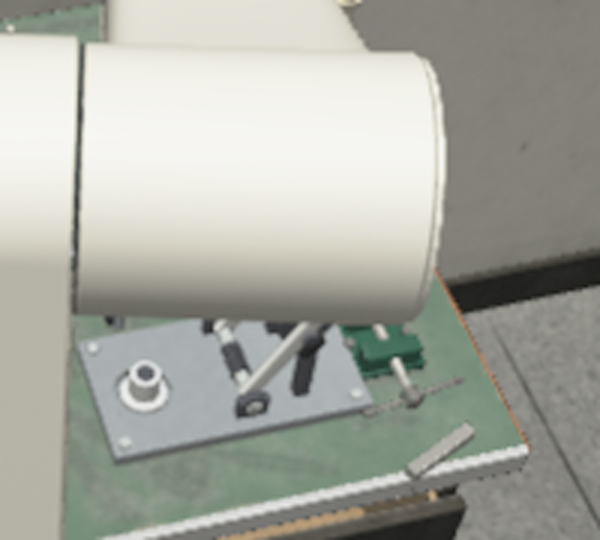

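View pics/sd9.png

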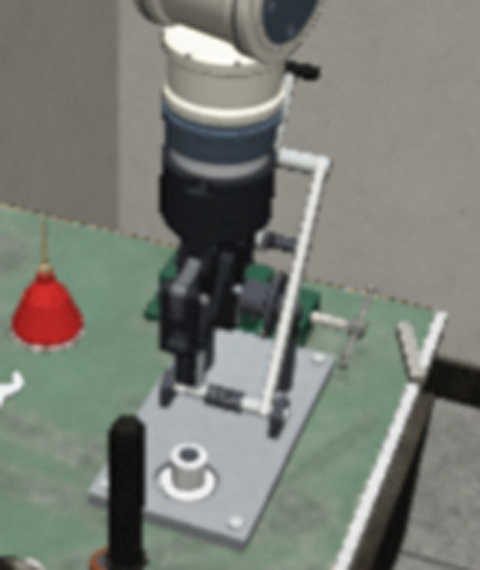

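Cap is home: ring at z = 0.040, flange top at about 0.012, gap all round. From the corners, the hinge is at y ≈ -0.1385 and the stand's centre at x ≈ 0.483. Next, go up and over to behind the kickstand foot with the fingers shut.

```bash
python3 -m crank '[0,0,-50,0,0,0,255, 0,0,-100,0,0,0,255, -5,0,-150,0,0,0,255, -5,0,-190,0,0,0,255, -10,-30,-195,0,0,0,255]';python3 -c "
from h import *
to((.483,-.31,.49)); to((.483,-.31,.433))"
```

```text
time_s: 9.0
eef_pos: [0.4825, -0.0833, 0.5033]
eef_rot: [[-1.0, -0.005, 0.006], [-0.005, 1.0, -0.0], [-0.006, -0.0, -1.0]]
force: [0.4, -0.0, -0.6]
opening: 0.0
t9.0 d [0.7, -226.7, 13.4] r [-0.0, 0.006, 0.005] |d|227 |r|0.01 f [ 0.4 -0.  -0.6] op 0.0000 p [ 0.4825 -0.0833  0.5033]
t9.0 d [1.0, -226.7, 70.4] r [-0.0, 0.006, 0.005] |d|237 |r|0.01 f [ 0.4 -0.  -0.6] op 0.0000 p [ 0.4825 -0.0833  0.5033]
```

```bash
python3 -m crank '[0,-50,0,0,0.006,0.005,255, 0,-100,0,0,0.006,0.005,255, 0,-150,0,0,0.006,0.005,255, 0,-200,0,0,0.006,0.005,255, 0,-227,0,0,0.006,0.005,255]';python3 -c "
from h import *
shot('wrist','w10');shot('side','side10'); to((.483,-.31,.433)); 
w=V('w10');d=V('side10')
print(w.proj([[.483,-.2475,.275],[.461,-.2475,.275],[.505,-.2475,.275]]))"
```

```text
time_s: 9.5
eef_pos: [0.4837, -0.3142, 0.5009]
eef_rot: [[-1.0, 0.003, -0.002], [0.003, 1.0, 0.002], [0.002, 0.002, -1.0]]
force: [0.3, 0.9, -0.6]
opening: -0.0
t9.6 d [0.8, 4.2, 67.3] r [0.002, -0.003, -0.004] |d|67 |r|0.01 f [ 0.   0.5 -0.6] op 0.0001 p [ 0.4839 -0.3143  0.5003]
[[431.88634651 263.31678229]
 [435.45752019 225.00493706]
 [428.46519532 299.34125749]]
```

View pics/w10.png

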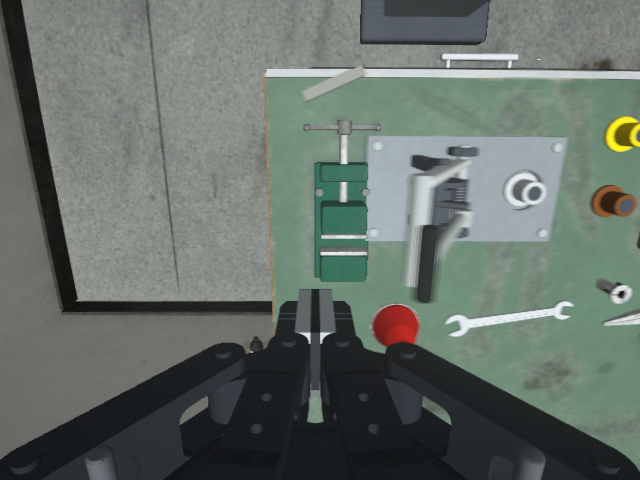

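View pics/side10.png

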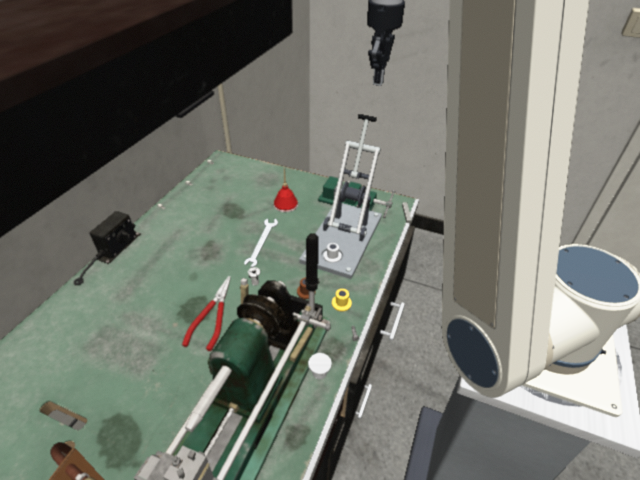

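Foot is at (427,263), as predicted at about (432,263), and the shut fingers are clear behind it. Lower behind it, then push towards +y.

```bash
python3 -m crank '[1,4,40,0.002,-0.003,-0.004,255, 1,4,67,0.002,-0.003,-0.004,255, 1,4,67,0.002,-0.003,-0.004,255, 1,20,67,0.002,-0.003,-0.004,255, 1,36,67,0.002,-0.003,-0.004,255]';python3 -c "
from h import *
shot('wrist','w11');to((.483,-.185,.433))"; python3 -c "
from h import *
shot('side','side11');save('s11',cv2.resize(V('side11').im[60:260,280:440],None,fx=3,fy=3))"
```

```text
time_s: 10.1
eef_pos: [0.4831, -0.277, 0.4346]
eef_rot: [[-1.0, 0.0, 0.001], [0.0, 1.0, -0.0], [-0.001, -0.0, -1.0]]
force: [-0.1, -0.4, 0.1]
opening: -0.0001
t10.2 d [-0.1, 89.7, 2.2] r [-0.0, 0.002, 0.001] |d|90 |r|0.00 f [0.7 1.6 0.6] op -0.0004 p [ 0.483  -0.2747  0.4352]
```

View pics/s11.png

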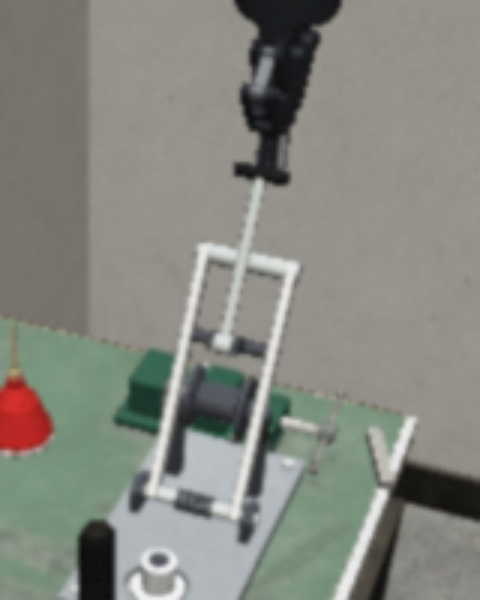

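View pics/w11.png

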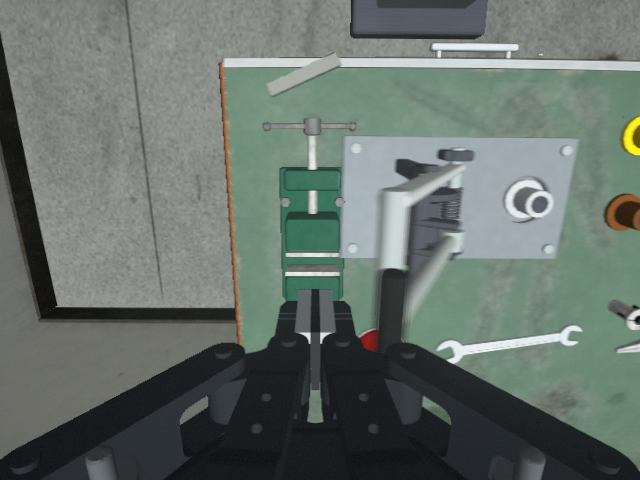

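The fingers stand just behind the foot (side crop (260,170)) and share its height. Push.

```bash
python3 -m crank '[0,16,0,0,0,0,255, 0,32,0,0,0,0,255, 0,48,0,0,0,0,255, 0,64,0,0,0,0,255, 0,76,0,0,0,0,255]';python3 -c "
from h import *
to((.483,-.185,.433));shot('side','side12');save('s12',cv2.resize(V('side12').im[60:260,280:440],None,fx=3,fy=3))"
```

```text
time_s: 10.7
eef_pos: [0.4827, -0.1978, 0.4354]
eef_rot: [[-1.0, -0.003, 0.002], [-0.003, 1.0, -0.001], [-0.002, -0.001, -1.0]]
force: [-0.1, -0.6, 0.0]
opening: 0.0002
t10.7 d [-0.3, 12.8, 2.4] r [-0.001, 0.002, 0.003] |d|13 |r|0.00 f [-0.1 -0.6  0. ] op 0.0002 p [ 0.4827 -0.1978  0.4354]
```

View pics/s12.png

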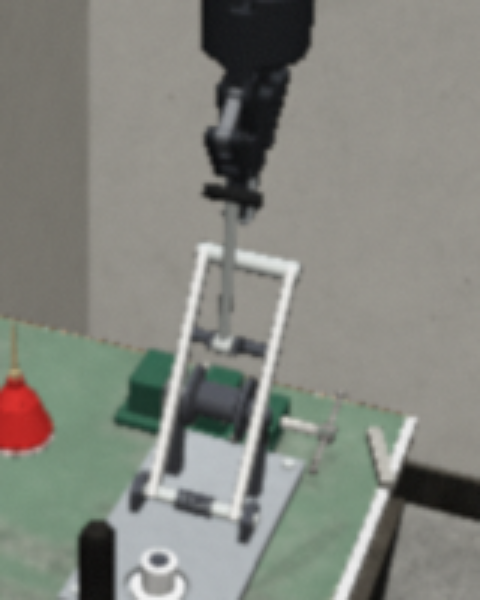

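The leg is now about plumb (foot at crop (232,195)). Push on over centre.

```bash
python3 -m crank '[0,15,0,0,0,0,255, 0,30,0,0,0,0,255, 0,30,0,0,0,0,255, 0,30,0,0,0,0,255, 0,30,0,0,0,0,255]';python3 -c "
from h import *
to((.483,-.185,.433));shot('side','side13');save('s13',cv2.resize(V('side13').im[60:260,280:440],None,fx=3,fy=3))"
```

```text
time_s: 11.25
eef_pos: [0.4826, -0.167, 0.4355]
eef_rot: [[-1.0, -0.003, 0.002], [-0.003, 1.0, -0.0], [-0.002, -0.0, -1.0]]
force: [-0.7, -0.4, 0.4]
opening: 0.0
t11.2 d [-0.3, -18.0, 2.5] r [-0.0, 0.002, 0.003] |d|18 |r|0.00 f [-0.7 -0.4  0.4] op 0.0000 p [ 0.4826 -0.167   0.4355]
```

View pics/s13.png

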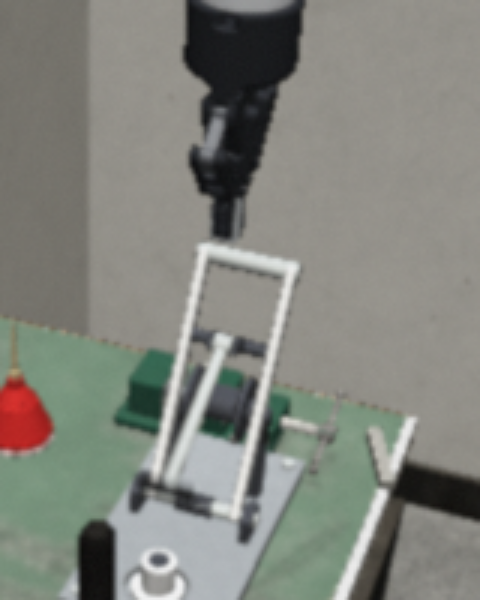

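```bash
python3 -m crank '[0,0,-20,0,0,0,200, 0,0,-30,0,0,0,100, 0,-40,-30,0,0,0,60, 0,-70,-30,0,0,0,60, 0,-70,-30,0,0,0,60]'
python3 - <<'E'
from h import *
shot('side','side14');shot('wrist','w14');d=V('side14');im=d.im.copy()
h=np.array([.483,-.1385,.03])
pts={'foot':h+[0,.066,.058],'piv':h+[0,-.0454,.129],'bar':h+[0,-.0959,.1755]}
for k,p in pts.items():
    q=d.proj([p])[0];print(k,p,q); cv2.circle(im,tuple(int(round(v)) for v in q),2,(255,0,255),1)
save('s14',cv2.resize(im[95:285,270:430],None,fx=3,fy=3,interpolation=cv2.INTER_CUBIC))
to(h+[0,-.0959,.1755],grasp=True)
E
```

```text
time_s: 11.8
eef_pos: [0.4829, -0.2403, 0.4648]
eef_rot: [[-1.0, 0.0, 0.002], [0.0, 1.0, -0.001], [-0.002, -0.001, -1.0]]
force: [0.8, -0.3, 0.2]
opening: 0.0653
foot [ 0.483  -0.0725  0.088 ] [335.54527383 226.18156503]
piv [ 0.483  -0.1839  0.159 ] [353.42690305 174.87964018]
bar [ 0.483  -0.2344  0.2055] [361.69763915 147.2963191 ]
t11.9 d [-0.2, 3.6, 104.6] r [0.0, 0.002, 0.001] |d|105 |r|0.00 f [ 0.2 -1.2  0.2] op 0.0651 p [ 0.4827 -0.238   0.4651]
```

View pics/s14.png

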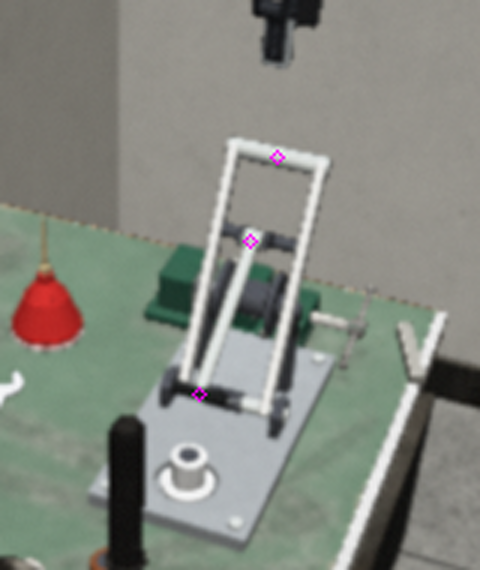

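View pics/w14.png

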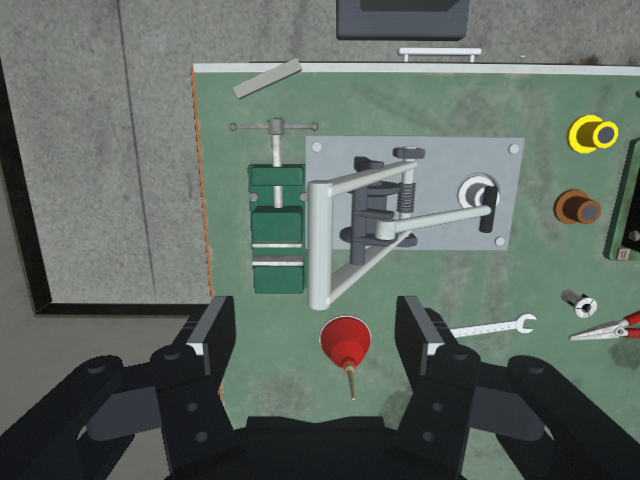

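The kickstand leg and foot lie on the projected fully-down position (side crop (200,393)), and the top bar is at wrist (319,245). Measure the bar, then go down on it.

Run:
```python
from h import *
w=V('w14');d=V('side14')
print(w.proj([[.483,-.2344,.2055],[.451,-.2344,.2055],[.515,-.2344,.2055],[.483,-.0725,.088],[.461,-.0725,.088],[.505,-.0725,.088]]))
print('tri L end',tri(w.ray(318,187),d.ray(270+322/3,95+160/3)),'R',tri(w.ray(320,303),d.ray(270+236/3,95+148/3)))
P=w.cloud();
for v in (210,245,280): print(np.nanmedian(P[v-2:v+3,317:322].reshape(-1,3),0))
print('foot',np.nanmedian(P[206:211,486:491].reshape(-1,3),0))
```

```text
[[320.10808912 245.33096739]
 [320.3548459  195.87717351]
 [319.87535888 291.07696364]
 [489.36776869 207.58192163]
 [492.5014206  184.39979069]
 [486.30675223 229.96645197]]
tri L end (array([ 0.44518019, -0.23584287,  0.21078913]), np.float64(0.000984255956489436)) R (array([ 0.51878801, -0.23434745,  0.2074153 ]), np.float64(0.007192146964847597))
[ 0.4583904  -0.2352749   0.21215626]
[ 0.480693   -0.23518846  0.21222245]
[ 0.50407404 -0.23509286  0.21247836]
foot [ 0.48216193 -0.07653414  0.09390241]
```

```bash
python3 -m crank '[0,3,20,0,0.002,0,130, 0,3,50,0,0.002,0,130, 0,3,80,0,0.002,0,130, 0,3,105,0,0.002,0,130, 0,3,105,0,0.002,0,130]'; python3 -c "
from h import *
to((.4825,-.235,.205),grasp=True);shot('wrist','w15')"
```

```text
time_s: 12.4
eef_pos: [0.4823, -0.2337, 0.3575]
eef_rot: [[-1.0, -0.002, -0.004], [-0.002, 1.0, 0.003], [0.004, 0.003, -1.0]]
force: [-0.4, 0.3, 0.3]
opening: 0.0416
t12.4 d [-0.2, -1.3, -2.5] r [0.003, -0.004, 0.002] |d|3 |r|0.01 f [-0.4  0.3  0.3] op 0.0416 p [ 0.4823 -0.2337  0.3575]
```

View pics/w15.png

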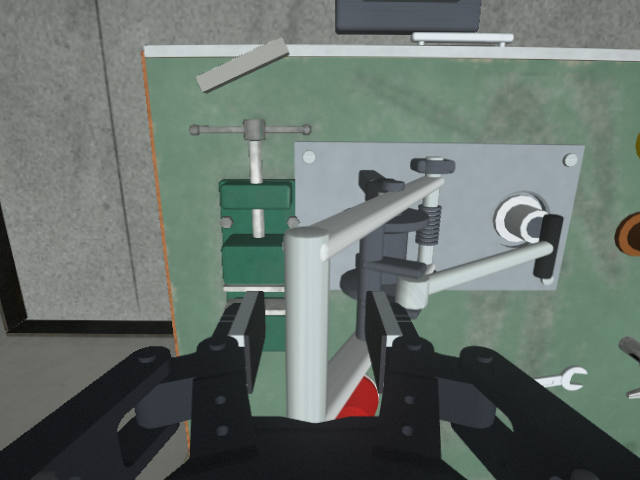

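The bar runs between the pads at column 308 and the frame's side bars are clear. Close on it.

```bash
python3 -m crank '[0,-1,-1,0,0,0,180, 0,-1,-1,0,0,0,255, 0,-1,-1,0,0,0,255, 0,-1,-1,0,0,0,255]' 40; python3 -c "
from h import *
o=ctrl.get_obs();b=np.array(o['eef_pos']);
to(b)
import math
h=np.array([.483,-.1385,.03])
for a in (.4,.3,.2,.1,0,):
    t=h+[0,-.2*math.sin(a),.2*math.cos(a)]; print(a); to((o['eef_pos'][0],t[1],t[2]+.155-(.2055+.155-o['eef_pos'][2])))"
```

```text
time_s: 12.85
eef_pos: [0.4829, -0.2357, 0.3621]
eef_rot: [[-1.0, -0.001, 0.0], [-0.001, 1.0, -0.001], [-0.0, -0.001, -1.0]]
force: [0.8, -4.9, 7.4]
opening: 0.0147
t12.8 d [0.0, 0.0, 0.0] r [-0.001, 0.0, 0.001] |d|0 |r|0.00 f [ 0.8 -4.9  7.4] op 0.0147 p [ 0.4829 -0.2357  0.3621]
0.4
t12.8 d [-0.0, 19.3, -8.7] r [-0.001, 0.0, 0.001] |d|21 |r|0.00 f [ 0.8 -4.9  7.4] op 0.0147 p [ 0.4829 -0.2357  0.3621]
0.3
t12.8 d [-0.1, 38.1, -15.6] r [-0.001, 0.0, 0.001] |d|41 |r|0.00 f [ 0.8 -4.9  7.4] op 0.0147 p [ 0.4829 -0.2357  0.3621]
0.2
t12.8 d [-0.1, 57.5, -20.6] r [-0.001, 0.0, 0.001] |d|61 |r|0.00 f [ 0.8 -4.9  7.4] op 0.0147 p [ 0.4829 -0.2357  0.3621]
0.1
t12.8 d [-0.1, 77.2, -23.6] r [-0.001, 0.0, 0.001] |d|81 |r|0.00 f [ 0.8 -4.9  7.4] op 0.0147 p [ 0.4829 -0.2357  0.3621]
0
t12.8 d [-0.1, 97.2, -24.6] r [-0.001, 0.0, 0.001] |d|100 |r|0.00 f [ 0.8 -4.9  7.4] op 0.0147 p [ 0.4829 -0.2357  0.3621]
```

```bash
python3 -m crank '[0,9,-5,0,0,0,255, 0,18,-9,0,0,0,255, 0,28,-12.5,0,0,0,255, 0,37,-15.5,0,0,0,255, 0,37,-15.5,0,0,0,255]'; python3 -m crank '[0,10,-3,0,0,0,255, 0,20,-5,0,0,0,255, 0,29,-6.5,0,0,0,255, 0,38,-8,0,0,0,255, 0,38,-8,0,0,0,255]'; python3 -c "
from h import *
to((.4829,-.1385,.386));shot('side','side16');save('s16',cv2.resize(V('side16').im[95:285,270:430],None,fx=3,fy=3,interpolation=cv2.INTER_CUBIC))"
```

```text
time_s: 13.35
eef_pos: [0.4829, -0.1979, 0.3793]
eef_rot: [[-1.0, -0.002, 0.002], [-0.002, 1.0, -0.004], [-0.002, -0.004, -1.0]]
force: [-1.1, -6.5, 6.7]
opening: 0.0145
time_s: 13.85
eef_pos: [0.4828, -0.1592, 0.3885]
eef_rot: [[-1.0, -0.003, 0.004], [-0.003, 1.0, -0.006], [-0.004, -0.006, -1.0]]
force: [-1.4, -5.2, 8.2]
opening: 0.0142
t13.8 d [-0.2, 20.7, 2.4] r [-0.006, 0.004, 0.003] |d|21 |r|0.01 f [-1.4 -5.2  8.2] op 0.0142 p [ 0.4828 -0.1592  0.3885]
```

View pics/s16.png

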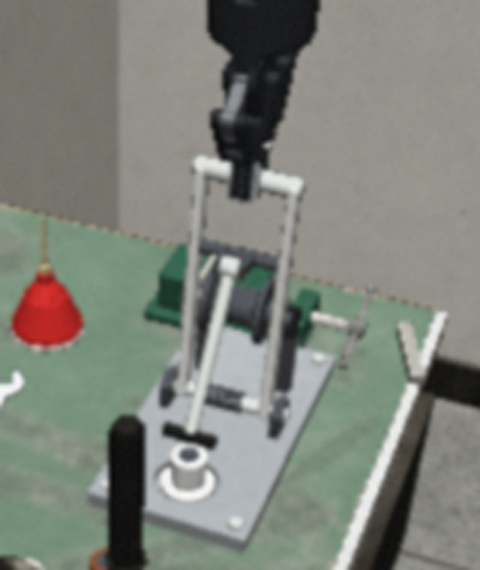

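```bash
python3 -m crank '[0,6,0,0,0,0,255, 0,12,0,0,0,0,255, 0,17,0,0,0,0,255, 0,20,0,0,0,0,255, 0,20,0,0,0,0,255]'; python3 -c "
from h import *
to((.4829,-.1385,.387));shot('side','side17');shot('scene','scene17');shot('wrist','w17');save('s17',cv2.resize(V('side17').im[95:285,270:430],None,fx=3,fy=3,interpolation=cv2.INTER_CUBIC));to((.4829,-.1385,.387))"
```

```text
time_s: 14.4
eef_pos: [0.4827, -0.1395, 0.3896]
eef_rot: [[-1.0, -0.003, 0.006], [-0.003, 1.0, -0.008], [-0.006, -0.008, -1.0]]
force: [-2.8, -4.8, 10.3]
opening: 0.0144
t14.4 d [-0.2, 1.0, 2.6] r [-0.008, 0.006, 0.003] |d|3 |r|0.01 f [-2.8 -4.8 10.3] op 0.0144 p [ 0.4827 -0.1395  0.3896]
t14.6 d [-0.2, 1.2, 2.6] r [-0.008, 0.006, 0.003] |d|3 |r|0.01 f [-1.8 -4.8  9. ] op 0.0141 p [ 0.4827 -0.1397  0.3896]
```

View pics/s17.png

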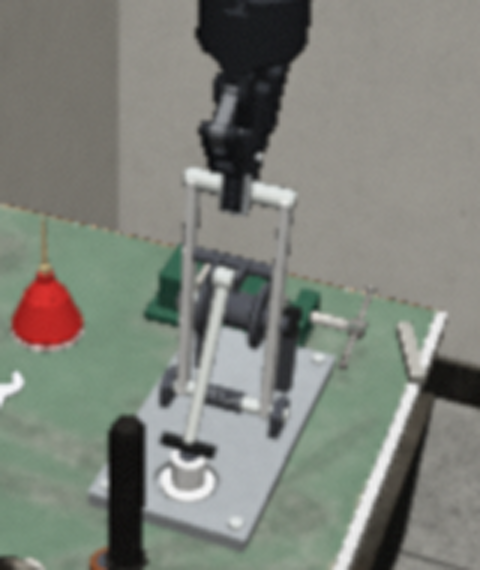

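View pics/w17.png

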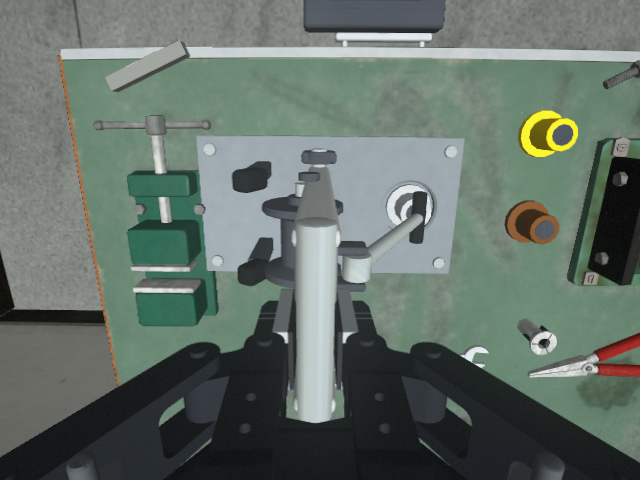

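View pics/scene17.png

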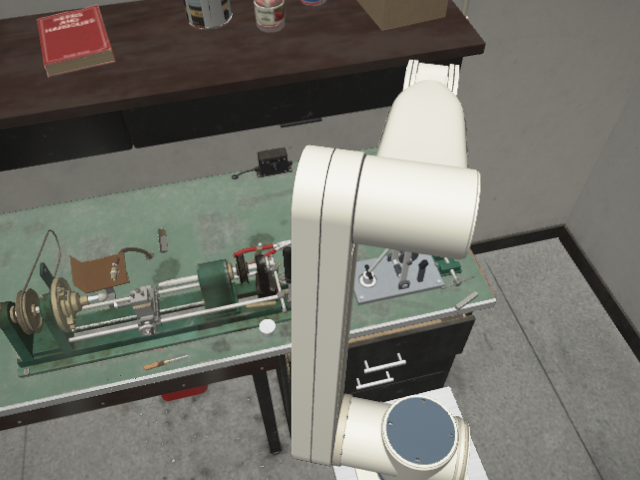

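Run:
```python
from h import *
d=V('side17');w=V('w17');s=V('scene17')
for th in (-.04,-.02,0,.02,.04):  # lean to -y
    c,si=np.cos(th),np.sin(th)
    f=lambda a,b,x=0:np.array([.4825+x,-.1385+b*c-a*si,.03+a*c+b*si])
    L=[f(.2,0,.036),f(.2,0,-.036),f(.0193,.0855,.022),f(.0193,.0855,-.022)]
    q=(d.proj(L)-[270,95])*3
    print(th,'side',q.round(0).tolist(),'w',w.proj([f(.208,0,-.032),L[2],L[3]]).round(1).tolist())
P=w.cloud();print('bar top',np.nanmedian(P[240:290,313:320].reshape(-1,3),0),'foot',np.nanmedian(P[200:235,417:421].reshape(-1,3),0))
C=d.cloud()
save('s17b',cv2.resize(d.im[140:270,310:390],None,fx=5,fy=5,interpolation=cv2.INTER_CUBIC)[:600])
```

```text
-0.04 side [[187.0, 185.0], [282.0, 207.0], [159.0, 443.0], [213.0, 458.0]] w [[342.9, 249.8], [416.7, 238.4], [421.1, 188.2]]
-0.02 side [[189.0, 183.0], [283.0, 204.0], [160.0, 441.0], [213.0, 457.0]] w [[330.7, 249.8], [416.8, 239.0], [421.2, 188.6]]
0 side [[191.0, 180.0], [285.0, 201.0], [160.0, 439.0], [213.0, 455.0]] w [[318.4, 249.8], [416.9, 239.5], [421.3, 188.9]]
0.02 side [[193.0, 177.0], [287.0, 199.0], [160.0, 437.0], [213.0, 453.0]] w [[306.1, 249.6], [416.9, 240.1], [421.4, 189.2]]
0.04 side [[195.0, 175.0], [288.0, 196.0], [160.0, 435.0], [214.0, 451.0]] w [[293.9, 249.5], [416.9, 240.7], [421.4, 189.6]]
bar top [ 0.45606769 -0.13928591  0.23722588] foot [ 0.48163269 -0.05513493  0.05490658]
```

View pics/s17b.png

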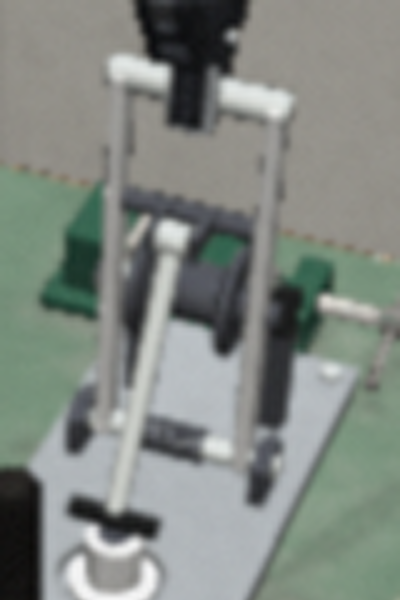

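Frame is upright in every view: bar top at y = -0.139 against the hinge at -0.1385, and hand travel of 96 mm against the 95.9 mm needed. The foot is just above the cap. Hold briefly, recheck, then hand in.

```bash
python3 -m crank '[0,0.7,-0.5,0,0,0,255, 0,0.7,-0.5,0,0,0,255, 0,0.7,-0.5,0,0,0,255, 0,0.7,-0.5,0,0,0,255, 0,0.7,-0.5,0,0,0,255]'; python3 -m crank '[0,0,0,0,0,0,255, 0,0,0,0,0,0,255, 0,0,0,0,0,0,255, 0,0,0,0,0,0,255, 0,0,0,0,0,0,255]';python3 - <<'E'
from h import *
shot('wrist','w18');shot('side','side18')
w=V('w18');P=w.cloud();print('bar top',np.nanmedian(P[240:290,313:320].reshape(-1,3),0),'foot',np.nanmedian(P[200:235,417:421].reshape(-1,3),0))
a=V('side18').im[95:285,270:430];b=w.im[100:340,150:480]
save('s18',np.hstack([cv2.resize(a,(400,475)),cv2.resize(b,(400,475))]))
E
```

```text
time_s: 15.05
eef_pos: [0.4827, -0.139, 0.3899]
eef_rot: [[-1.0, -0.003, 0.005], [-0.003, 1.0, -0.008], [-0.005, -0.008, -1.0]]
force: [1.6, -4.0, -3.6]
opening: 0.0146
time_s: 15.55
eef_pos: [0.4827, -0.139, 0.39]
eef_rot: [[-1.0, -0.003, 0.005], [-0.003, 1.0, -0.008], [-0.005, -0.008, -1.0]]
force: [1.4, -3.9, -3.5]
opening: 0.0141
bar top [ 0.45617454 -0.13858874  0.23728837] foot [ 0.48182621 -0.05413503  0.05451555]
```

View pics/s18.png

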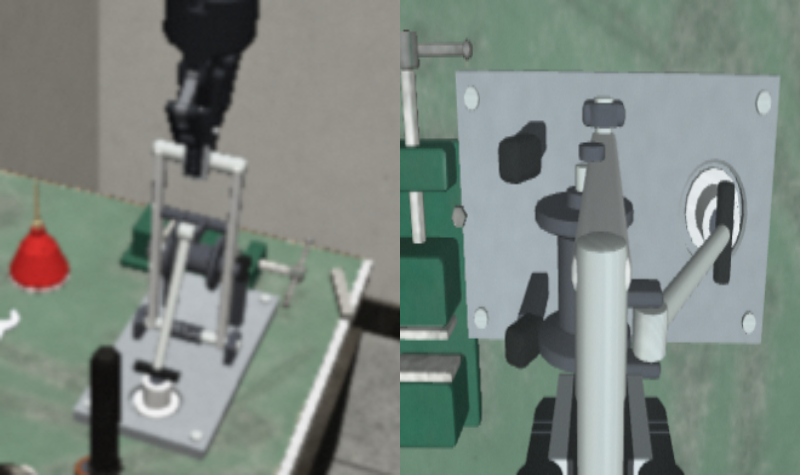

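Frame is upright and steady in the pads (bar at (603,330), directly below the lug column in the right half). The kickstand is down over the cap at (725,230), and the cap is in its pocket.

```bash
python3 -c "
from cell import ctrl
print(ctrl.hand_in())"
```

```text
the job is handed in; nothing more can be done
None
```

The job is done and handed in at about 15.7 s; `hand_in()` gives no verdict.

- **Cap:** I took the grey cap standing on its flange, set it in the pocket and let go. After release its top read z = 0.040 m and its flange top about 0.012 m, which is where they should be when fully home. There was a gap all round it. Contact with the pocket floor reached 32 N just before I eased off.
- **Kickstand:** I pushed it over centre with the shut fingers and it fell by itself. Its foot was within about 1 to 2 pixels of the fully-down position in the wrist view, and it agreed in the side view.
- **Frame:** I raised it by the top bar and am still holding it there, with a grip set to 40 N. The bar is at y = -0.1386 against a hinge line at about -0.1385. The hand travelled about 97 mm, against 95.9 mm calculated for upright. It stayed steady over the last 0.5 s.

**Disagreements:**
- While carrying the cap, the wrist and side views differed by up to about 5 mm along x. I settled this by comparing the gaps between flange and pocket rim.
- The tool finished about 3 mm higher than calculated, though the bar itself read the right height.
- The spare cap, bolt, collet and look-alikes were not touched on purpose. They looked undisturbed where they appeared in later pictures, but I did not measure them again.

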